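# Load the lamp slide and start the cure

## Robot

A 7-joint arm with a two-finger parallel gripper is mounted at the origin on the work surface. World frame = base frame: x ahead of the robot, y to its left, z up, the work surface at z = 0. Lengths are in m, angles in rad, forces in N, time in s.
With the tool pointing down it reaches from about 0.4 to 0.9 m from the base axis. Payload 5.5 kg.
Tool frame: the origin (TCP) lies at the very end of the fingers, on their centre line; the grasp point (between the pads) lies 19 mm behind it; x points along the fingers, z is the direction in which the jaws open and shut, and the axes are right-handed (so a half turn about x gives the same grasp; the last joint's range is limited). The gripper opens to 92 mm and grips with 3 to 60 N. Pads are 19 mm wide; open, the fingers measure 130 mm over their backs; the gripper's body (75 mm by 190 mm) begins 47 mm behind the grasp point.
Start: joints at [1.533, 0.501, -0.427, 1.55, 0.221, 1.138, -0.21], TCP at [0.193, -0.621, 0.227] pointing down, gripper open.
Joint ranges: [-2.88, 2.88], [-0.31, 2.03], [-1.54, 1.56], [0.2, 2.42], [-1.41, 4.55], [0.19, 2.02], [-2.57, 2.57]. Speed limits (rad/s): [2.57, 2.57, 3.14, 3.14, 3.14, 3.14, 3.14].

## Interface

Orientations are given as a rotation vector (axis times angle).
In Python, from bench import env gives the robot as it stands.
- The arm moves only by the tool jog_arm, never from a script. Its argument "motion" is a list of rows, each a list of 7 numbers: the shift along the tool's x, y, z in mm, then the turn, a rotation vector about the tool's x, y, z in degrees, then the gripper command: -1 is fully open, 1 is shut, values between are in proportion. A call has 1 to 10 rows; each row is the pose to reach, as a shift and turn from the pose commanded when the call began, along the tool's axes at that moment; what a row does not reach only later rows make up. A row lasts 1/8 s, in which the tool goes at most 62.5 mm and 10.7 degrees, less where a joint would pass 70% of its speed; a pose out of reach is approached as far as the arm can. A call with a gripper value outside its range is refused whole. The fingers move at their own pace and stop on an object; the grip force is fixed at half the most. Time passes only in rows, so rows that repeat a pose let the fingers close. It gives the time, the measured TCP pose, the force and the opening at its end, in the units of the state.
- env.state(): the state, without advancing time (a new reading comes with each control period).
- env.get_image(name): name is "scene" or "top" or "wrist"; returns the picture (480x640x3 uint8, blue, green, red); there is no depth.
- env.calibration(name): a dict with "camera_matrix" (3x3 intrinsics, pixels), "R" (3x3) and "t" (3): a world point X has camera coordinates R X + t. Camera axes: x right, y down, z forward; pixel columns grow to the right and rows downward; lengths in m; the calibration is good to about 2 mm. A picture is of the moment at which its call begins: read the wrist's pose just before it. calibration takes no time and is no camera call; for the wrist camera it gives the pose at the moment of the call.
- env.finish_job(): hands the job in, once; it reports no verdict.
Trained networks look in the newest picture that a camera, given by its name, has taken for a name from the list of things; names that differ only in an ending like _2 or _b are one class to them, and where a whole thing is asked for, a point or a joint stands for the part that bears it (a point fixed in the world has none). Each returns a list of dicts, best first, with "confidence" (0 to 1); they miss things now and then, are a little off and sometimes report something else, mostly with a low value. They report only what shows in the picture. A call takes as long as a camera call. They do not tell look-alikes from the thing itself.
- env.trace(camera, target): "mask" (480x640 bool, what is visible of it) and "at" ([row, column] in pixels, amid what is visible of it).
- env.spot_point(camera, target): "at" ([row, column] in pixels: a listed point, or the origin of a listed thing).
The state is a dict: "clock": time; "joint_pos": joint angles; "qd": joint speeds; "tau": joint torques, N m; "position": TCP position; "eef_rot": TCP orientation; "ft_force": force on the tool from outside, world axes, zero at the start; "wrist_torque": the same for the moment, N m; "gripper_width": opening from 0.0 (shut) to 1.0 (fully open).
Only numpy, scipy, OpenCV 4.12 (cv2) and the standard library are available. Lean on these libraries where they do the work, as an engineer would, in place of code of your own. Each camera call takes 0.05 s, during which the arm holds its last target.

## Task

Pull up the red spring plunger, draw the curing tray away from the lamp and let the pin drop into the yellow-marked loading hole; then set every wheel cap on the bench over a tray post of its own, painted face up and seated level. With all of them loaded, pull the plunger again, slide the tray back to the red-marked curing hole and let the pin drop fully home, and last of all turn the timer sleeve to 6. Do not knock over the paint tin or the mixing cup.

Things in the scene. Friction and masses are not known exactly. Their poses are not given: they have to be found in the camera images.
- slide: the fixed curing slide: grey base plate 230 x 660 mm, 10 mm thick. Origin on the bench under the tray's line; y axis = direction the tray slides, +y away from the lamp; x axis points away from the robot. Index bar 24 mm wide, top 42 mm above the bench, along y at x = -85 mm, y from -105 to +105 mm, with three holes 13 mm wide along y, at y = -60 (curing), 0 (not used) and +60 mm (loading)
- lamp (a point): centre of the grey infrared lamp head's face, 145 mm above the bench; the head stands across the slide's -y end, 190 mm wide along x, 220 mm high in all
- carriage (a joint): position of the tray along the slide in m, grows away from the lamp: 0 = pin over the curing hole (start, latched), 0.06 = unused hole, 0.12 = pin over the loading hole; stops at -0.015 and 0.135. About 1.5 N of friction when the pin is out; locked with about 2.5 mm play either way when it is in. The tray is an aluminium plate 100 (x) by 290 mm (y), top 35 mm above the bench
- plunger (a joint): lift of the spring plunger in m: 0 = pin down in a hole, 0.016 = fully pulled. The pin (8 mm thick, round tip, 12 mm deep in the bar) clears the bar above 0.012; about 0.012 is also read when it rests on the bar between holes. Spring 7 N at 0, 15 N at full lift; let go, the pin snaps down; resting on the bar it drops in once the tray brings it within about 2 mm of a hole's centre
- plunger_knob (a point): middle of the red plunger knob, an upright cylinder 28 mm across, 31 mm high, on an arm on the robot side of the tray, exactly above the pin; when down this point is 88 mm above the bench. Under the knob a tube 18 mm across, then the arm's top 38 mm below this point. Pull straight up; the lifted knob moved along the slide carries the tray with it
- cure_hole (a point): centre of the top of the curing hole in the index bar; a red mark is on the bar's robot side there
- load_hole (a point): centre of the top of the loading hole in the index bar; a yellow mark is on the bar's robot side there
- post1 (a point): centre of the top of black post 1 of the tray (1 nearest the lamp, 4 farthest), 65 mm above the bench; posts are 32 mm thick with a tapered top, 30 mm above the tray, in a row along the slide's y, 70 mm apart; they move with the tray
- post2 (a point): centre of the top of black post 2 of the tray (1 nearest the lamp, 4 farthest), 65 mm above the bench; posts are 32 mm thick with a tapered top, 30 mm above the tray, in a row along the slide's y, 70 mm apart; they move with the tray
- post3 (a point): centre of the top of black post 3 of the tray (1 nearest the lamp, 4 farthest), 65 mm above the bench; posts are 32 mm thick with a tapered top, 30 mm above the tray, in a row along the slide's y, 70 mm apart; they move with the tray
- post4 (a point): centre of the top of black post 4 of the tray (1 nearest the lamp, 4 farthest), 65 mm above the bench; posts are 32 mm thick with a tapered top, 30 mm above the tray, in a row along the slide's y, 70 mm apart; they move with the tray
- cap_white: white wheel centre cap, 54 mm across, 26 mm high, 60 g, open below: inside it is 46 mm across and 22 mm deep. Origin at the centre of its underside, z up through the painted face. Seated on a post its origin lies 22 mm below the post's top. It may be absent
- cap_green: green wheel centre cap, 54 mm across, 26 mm high, 60 g, open below: inside it is 46 mm across and 22 mm deep. Origin at the centre of its underside, z up through the painted face. Seated on a post its origin lies 22 mm below the post's top. It may be absent
- cap_grey: grey wheel centre cap, 54 mm across, 26 mm high, 60 g, open below: inside it is 46 mm across and 22 mm deep. Origin at the centre of its underside, z up through the painted face. Seated on a post its origin lies 22 mm below the post's top. It may be absent
- cap_orange: orange wheel centre cap, 54 mm across, 26 mm high, 60 g, open below: inside it is 46 mm across and 22 mm deep. Origin at the centre of its underside, z up through the painted face. Seated on a post its origin lies 22 mm below the post's top. It may be absent
- timer: the fixed blue timer box, 124 x 124 mm, 55 mm high, origin on the bench under its centre; the sleeve's axis is its z axis. White scale with black numerals 0 to 8 around the sleeve
- dial (a joint): angle of the timer sleeve in rad, grows clockwise seen from above: numeral n is at n x 0.5236 (0 to 8), so 6 is at 3.1416; it clicks into a detent at each numeral (up to 0.1 N m to turn) and stops at 0 and 4.19. Let go between two numerals it springs to the nearer one
- dial_grip (a point): on the sleeve's axis, 82 mm above the bench, where to grip it; the ribbed grey sleeve is 48 mm across (50 over its ribs), from 57 to 99 mm above the bench
- dial_pointer (a point): top outer end of the sleeve's yellow pointer line, 23.5 mm from the axis; it turns with the sleeve and points at the set numeral
- paint_tin: steel paint tin with yellow lid, 70 mm across, 85 mm high, origin under its centre; leave it standing
- mixing_cup: white mixing cup, 66 mm across, 70 mm high, origin under its centre; leave it standing
Not all that is in view belongs to the job. What is shaped like the cap_grey but blue or pink is not meant. Of the things that look like the cap_green, the middle-sized one is meant.

How it is judged:
On the way, in this order (a step that is already met when the one before it is completed fails the run):
1. the tray is latched in the yellow-marked loading hole, pin down (value of joint carriage between 0.115 and 0.125 m and value of joint plunger below 0.004 m), for 0.2 s.
2. with the tray latched at the loading hole, every cap that is there sits level on a post of its own (all of step 1 and angle between each of cap_white, cap_green, cap_grey, cap_orange's own z axis and vertical below 0.15 rad and linear speed of each of cap_white, cap_green, cap_grey, cap_orange below 0.03 m/s and ((horizontal distance between cap_white and post1 below 0.01 m and z of cap_white in the frame of post1 between -0.026 and -0.018 m) or (horizontal distance between cap_white and post2 below 0.01 m and z of cap_white in the frame of post2 between -0.026 and -0.018 m) or (horizontal distance between cap_white and post3 below 0.01 m and z of cap_white in the frame of post3 between -0.026 and -0.018 m) or (horizontal distance between cap_white and post4 below 0.01 m and z of cap_white in the frame of post4 between -0.026 and -0.018 m)) and ((horizontal distance between cap_green and post1 below 0.01 m and z of cap_green in the frame of post1 between -0.026 and -0.018 m) or (horizontal distance between cap_green and post2 below 0.01 m and z of cap_green in the frame of post2 between -0.026 and -0.018 m) or (horizontal distance between cap_green and post3 below 0.01 m and z of cap_green in the frame of post3 between -0.026 and -0.018 m) or (horizontal distance between cap_green and post4 below 0.01 m and z of cap_green in the frame of post4 between -0.026 and -0.018 m)) and ((horizontal distance between cap_grey and post1 below 0.01 m and z of cap_grey in the frame of post1 between -0.026 and -0.018 m) or (horizontal distance between cap_grey and post2 below 0.01 m and z of cap_grey in the frame of post2 between -0.026 and -0.018 m) or (horizontal distance between cap_grey and post3 below 0.01 m and z of cap_grey in the frame of post3 between -0.026 and -0.018 m) or (horizontal distance between cap_grey and post4 below 0.01 m and z of cap_grey in the frame of post4 between -0.026 and -0.018 m)) and ((horizontal distance between cap_orange and post1 below 0.01 m and z of cap_orange in the frame of post1 between -0.026 and -0.018 m) or (horizontal distance between cap_orange and post2 below 0.01 m and z of cap_orange in the frame of post2 between -0.026 and -0.018 m) or (horizontal distance between cap_orange and post3 below 0.01 m and z of cap_orange in the frame of post3 between -0.026 and -0.018 m) or (horizontal distance between cap_orange and post4 below 0.01 m and z of cap_orange in the frame of post4 between -0.026 and -0.018 m)) and not (contact force between the fingers and cap_white above 0.3 N) and not (contact force between the fingers and cap_green above 0.3 N) and not (contact force between the fingers and cap_grey above 0.3 N) and not (contact force between the fingers and cap_orange above 0.3 N)), for 0.3 s.
3. the tray is latched in the red-marked curing hole, pin down (value of joint carriage between -0.005 and 0.005 m and value of joint plunger below 0.004 m), for 0.2 s.
4. the timer sleeve stands at 6 (value of joint dial between 3.01159 and 3.27159 rad), for 0.3 s.
At the end, for the whole second after the job is handed in: The tray is latched in the curing hole (within 5 mm, plunger within 4 mm of fully down), every cap present sits on a post (within 10 mm of its axis, at its seated height within 4 mm, tilted under 0.15 rad, at rest), and the timer sleeve is at 6 (within 0.13 rad) (all of step 3 and all of step 4 and angle between each of cap_white, cap_green, cap_grey, cap_orange's own z axis and vertical below 0.15 rad and linear speed of each of cap_white, cap_green, cap_grey, cap_orange below 0.03 m/s and ((horizontal distance between cap_white and post1 below 0.01 m and z of cap_white in the frame of post1 between -0.026 and -0.018 m) or (horizontal distance between cap_white and post2 below 0.01 m and z of cap_white in the frame of post2 between -0.026 and -0.018 m) or (horizontal distance between cap_white and post3 below 0.01 m and z of cap_white in the frame of post3 between -0.026 and -0.018 m) or (horizontal distance between cap_white and post4 below 0.01 m and z of cap_white in the frame of post4 between -0.026 and -0.018 m)) and ((horizontal distance between cap_green and post1 below 0.01 m and z of cap_green in the frame of post1 between -0.026 and -0.018 m) or (horizontal distance between cap_green and post2 below 0.01 m and z of cap_green in the frame of post2 between -0.026 and -0.018 m) or (horizontal distance between cap_green and post3 below 0.01 m and z of cap_green in the frame of post3 between -0.026 and -0.018 m) or (horizontal distance between cap_green and post4 below 0.01 m and z of cap_green in the frame of post4 between -0.026 and -0.018 m)) and ((horizontal distance between cap_grey and post1 below 0.01 m and z of cap_grey in the frame of post1 between -0.026 and -0.018 m) or (horizontal distance between cap_grey and post2 below 0.01 m and z of cap_grey in the frame of post2 between -0.026 and -0.018 m) or (horizontal distance between cap_grey and post3 below 0.01 m and z of cap_grey in the frame of post3 between -0.026 and -0.018 m) or (horizontal distance between cap_grey and post4 below 0.01 m and z of cap_grey in the frame of post4 between -0.026 and -0.018 m)) and ((horizontal distance between cap_orange and post1 below 0.01 m and z of cap_orange in the frame of post1 between -0.026 and -0.018 m) or (horizontal distance between cap_orange and post2 below 0.01 m and z of cap_orange in the frame of post2 between -0.026 and -0.018 m) or (horizontal distance between cap_orange and post3 below 0.01 m and z of cap_orange in the frame of post3 between -0.026 and -0.018 m) or (horizontal distance between cap_orange and post4 below 0.01 m and z of cap_orange in the frame of post4 between -0.026 and -0.018 m))); the robot touches nothing.
It fails at once if the paint tin is knocked over (angle between paint_tin's own z axis and vertical above 0.6 rad).
It fails at once if the mixing cup is knocked over (angle between mixing_cup's own z axis and vertical above 0.6 rad).
Of cap_white, cap_green, cap_grey, cap_orange only 2 to 4 are there at a start; the rules pass over those that are not, and their reading is None.
At some moment in a run one of cap_white, cap_green, cap_grey, cap_orange may be knocked a few centimetres aside while the robot is not near it.
Once in a run the grip may slacken for a moment while it holds something.
It also fails if it takes over 210 s, if anything falls off the work surface, if the arm or the gripper's body presses on something with over 40 N, if the wrist force passes 120 N, or if a joint passes its speed limit or range.

## Working session

There is one attempt and no reset: what is moved stays moved. The work goes in short steps, Python scripts to look and compute and a tool call to move; the robot and the scene stay as the last step left them, time stands still between calls to the robot, and variables do not carry over. Pictures are saved under pics/ and viewed, and the job is handed in when it is done.

Besides the shell and the picture viewer there is one more tool, called after "Request:" in YAML: its name, and indented under it one key for each argument. jog_arm: Moves the arm, as the interface text tells. Its arguments: {"type":"object","properties":{"motion":{"type":"array","items":{"type":"array","items":{"type":"number"}}}},"required":["motion"]}

```bash
ls; mkdir -p pics
python3 - <<'E'
from bench import env
import cv2,json
s=env.state();print({k:(v if not hasattr(v,'__len__') else [round(float(x),4) for x in v]) for k,v in s.items()})
for n in("scene","top","wrist"):
    cv2.imwrite(f"pics/{n}0.png",env.get_image(n))
    c=env.calibration(n);print(n,c)
E
```

```text
pics
{'clock': 0.0, 'joint_pos': [1.5332, 0.5019, -0.4268, 1.5515, 0.2208, 1.1383, -0.2103], 'qd': [0.001, -0.0007, 0.0003, 0.0016, -0.0005, 0.0012, -0.001], 'tau': [0.001, -56.6597, -5.8158, -27.9115, -0.0687, 0.0309, 0.0003], 'position': [0.1923, -0.6201, 0.2257], 'eef_rot': [0.986, 1.3382, -0.984], 'ft_force': [-0.668, 0.2102, -0.1795], 'wrist_torque': [0.0194, 0.0544, 0.0202], 'gripper_width': 0.9985140874559149}
scene {'camera_matrix': array([[503.43206915,   0.        , 321.27577949],
       [  0.        , 503.43206915, 228.73633574],
       [  0.        ,   0.        ,   1.        ]]), 'R': array([[-0.30796679,  0.95124545,  0.01698678],
       [ 0.55001879,  0.19258094, -0.81264501],
       [-0.7762962 , -0.24092463, -0.58251141]]), 't': array([ 0.17590549, -0.17314178,  1.6513362 ])}
top {'camera_matrix': array([[584.63523199,   0.        , 321.67992493],
       [  0.        , 584.63523199, 235.87462373],
       [  0.        ,   0.        ,   1.        ]]), 'R': array([[ 0.00147203, -0.99988099,  0.01535709],
       [-0.99866529, -0.00226275, -0.0515996 ],
       [ 0.05162821, -0.01526064, -0.99854977]]), 't': array([-0.01071923,  0.50385878,  1.26384137])}
wrist {'camera_matrix': array([[368.9241351 ,   0.        , 326.5263287 ],
       [  0.        , 368.9241351 , 239.98828774],
       [  0.        ,   0.        ,   1.        ]]), 'R': array([[ 0.29760571, -0.95468638, -0.00218099],
       [-0.92385767, -0.28856981,  0.25142487],
       [-0.24066126, -0.07281055, -0.96787436]]), 't': array([-0.64895986, -0.03437959,  0.3904988 ])}
```

View pics/top0.png

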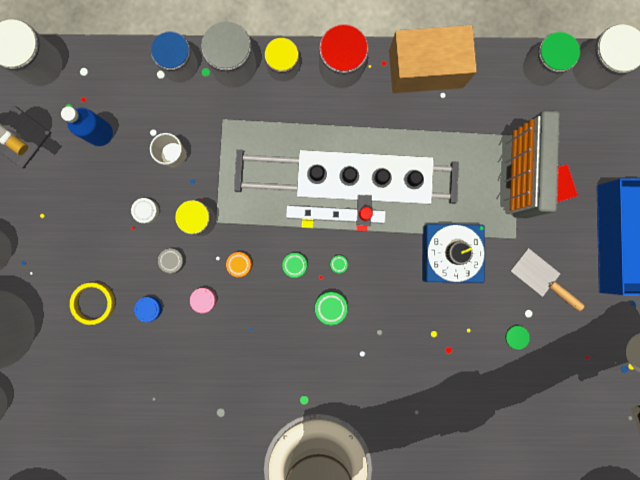

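View pics/scene0.png

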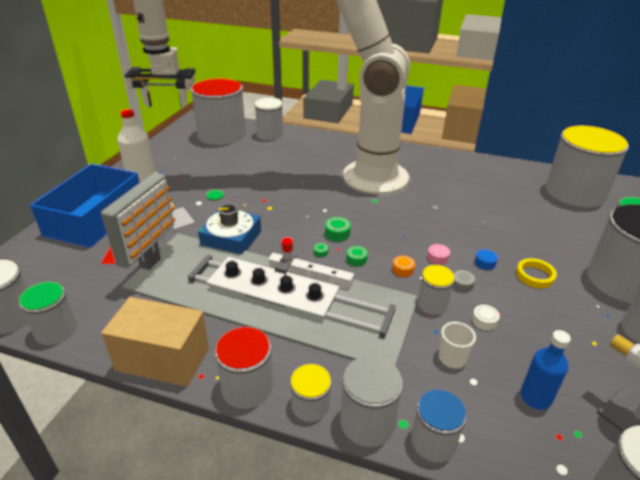

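View pics/wrist0.png

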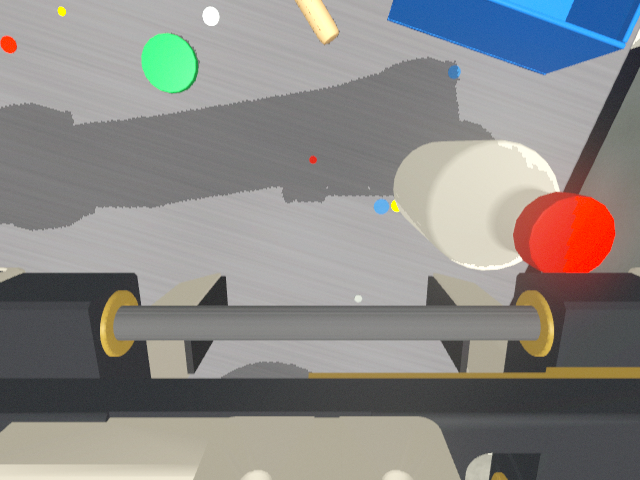

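```bash
cat > h.py <<'E'
from bench import env
import cv2,numpy as np
from scipy.spatial.transform import Rotation as R
def ray(n,uv,z,c=None):
    c=c or env.calibration(n);K,Rr,t=c["camera_matrix"],c["R"],c["t"]
    d=Rr.T@np.linalg.solve(K,[uv[0],uv[1],1.]);o=-Rr.T@t
    return o+d*(z-o[2])/d[2]
def proj(n,X,c=None):
    c=c or env.calibration(n);p=c["camera_matrix"]@(c["R"]@np.array(X)+c["t"]);return p[:2]/p[2]
def tri(obs): # [(cam,uv)]
    A=[];b=[]
    for n,uv in obs:
        c=env.calibration(n);o=-c["R"].T@c["t"];d=c["R"].T@np.linalg.solve(c["camera_matrix"],[uv[0],uv[1],1.]);d/=np.linalg.norm(d)
        P=np.eye(3)-np.outer(d,d);A.append(P);b.append(P@o)
    return np.linalg.lstsq(np.vstack(A),np.hstack(b),rcond=None)[0]
def st():
    s=env.state();T=R.from_rotvec(s["eef_rot"]).as_matrix()
    print("t",round(s["clock"],2),"pos",np.round(s["position"],4),"F",np.round(s["ft_force"],1),"w",round(s["gripper_width"],3))
    return s,T
def to_tool(p,v=(1,0,0),zdir=None): # shift mm and rotvec deg to reach p with x down & z along zdir
    s=env.state();T=R.from_rotvec(s["eef_rot"]).as_matrix()
    d=T.T@(np.array(p)-s["position"])*1000
    out=[d]
    if zdir is not None:
        x=np.array([0,0,-1.]);z=np.array([*zdir,0.])/np.linalg.norm(zdir)
        best=None
        for q in(z,-z):
            G=np.column_stack([x,np.cross(q,x),q]);rv=R.from_matrix(T.T@G).as_rotvec(degrees=True)
            if best is None or np.linalg.norm(rv)<np.linalg.norm(best):best=rv
        out.append(best)
    return np.round(np.hstack(out),1)
E
python3 - <<'E'
from h import *
s,T=st();print(T.round(3))
top=cv2.imread("pics/top0.png");
cv2.imwrite("pics/topz.png",cv2.resize(top[190:330,60:360],None,fx=2.6,fy=2.6,interpolation=cv2.INTER_CUBIC))
sc=cv2.imread("pics/scene0.png");cv2.imwrite("pics/scz.png",cv2.resize(sc[200:340,300:520],None,fx=3.5,fy=3.5,interpolation=cv2.INTER_CUBIC))
for k in["plunger_knob","post1","post2","post3","post4","cure_hole","load_hole","cap_white","cap_green","cap_grey","cap_orange","dial_grip","dial_pointer","paint_tin","mixing_cup","slide","timer"]:
    for n in("top","scene"):
        r=env.spot_point(n,k)
        print(k,n,[(np.round(q["at"][::-1],1).tolist(),round(q["confidence"],2)) for q in r[:4]])
E
```

```text
t 0.15 pos [ 0.1924 -0.6203  0.2259] F [-0.4 -0.2 -0.5] w 1.001
[[-0.     0.955  0.296]
 [ 0.001  0.296 -0.955]
 [-1.     0.    -0.002]]
plunger_knob top [([367.2, 217.2], 0.63), ([471.0, 243.7], 0.58)]
plunger_knob scene [([287.9, 249.0], 0.45)]
post1 top [([315.4, 175.0], 0.96), ([413.2, 177.4], 0.87), ([354.9, 174.2], 0.87), ([385.8, 174.2], 0.73)]
post1 scene [([234.1, 263.3], 0.92), ([257.1, 268.5], 0.86), ([284.9, 277.0], 0.64)]
post2 top [([315.4, 175.0], 0.96), ([413.2, 177.4], 0.87), ([354.9, 174.2], 0.87), ([385.8, 174.2], 0.73)]
post2 scene [([234.1, 263.3], 0.92), ([257.1, 268.5], 0.86), ([284.9, 277.0], 0.64)]
post3 top [([315.4, 175.0], 0.96), ([413.2, 177.4], 0.87), ([354.9, 174.2], 0.87), ([385.8, 174.2], 0.73)]
post3 scene [([234.1, 263.3], 0.92), ([257.1, 268.5], 0.86), ([284.9, 277.0], 0.64)]
post4 top [([315.4, 175.0], 0.96), ([413.2, 177.4], 0.87), ([354.9, 174.2], 0.87), ([385.8, 174.2], 0.73)]
post4 scene [([234.1, 263.3], 0.92), ([257.1, 268.5], 0.86), ([284.9, 277.0], 0.64)]
cure_hole top [([361.3, 217.2], 0.81)]
cure_hole scene [([289.6, 257.4], 0.69), ([258
[... 667 characters left out ...]
_orange scene [([403.7, 269.9], 0.81), ([296.3, 296.2], 0.37)]
dial_grip top [([458.6, 256.1], 0.97), ([362.4, 216.1], 0.42)]
dial_grip scene [([227.4, 214.1], 0.64), ([232.6, 239.5], 0.64)]
dial_pointer top [([472.6, 242.9], 0.6)]
dial_pointer scene [([218.3, 211.9], 0.76), ([288.6, 259.1], 0.72)]
paint_tin top [([199.3, 222.0], 0.89)]
paint_tin scene [([404.9, 270.9], 0.62), ([429.0, 303.7], 0.58)]
mixing_cup top [([171.5, 154.7], 0.74), ([338.6, 174.4], 0.34)]
mixing_cup scene [([431.1, 304.5], 0.65), ([451.4, 356.2], 0.61)]
slide top [([340.6, 178.6], 0.92), ([362.4, 213.7], 0.46)]
slide scene [([295.1, 298.2], 0.64)]
timer top [([447.7, 254.4], 0.96)]
timer scene [([234.4, 240.2], 0.8)]
```

View pics/topz.png

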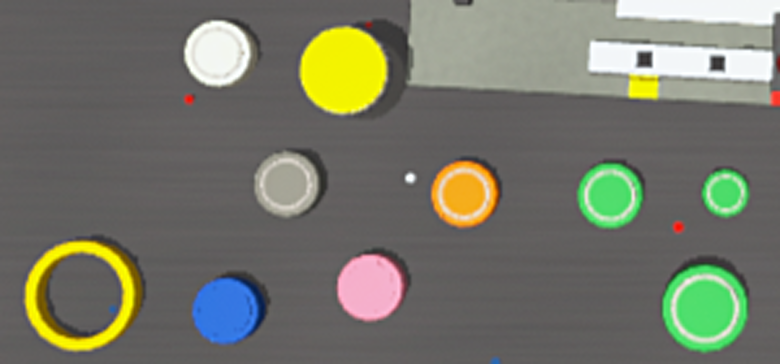

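View pics/scz.png

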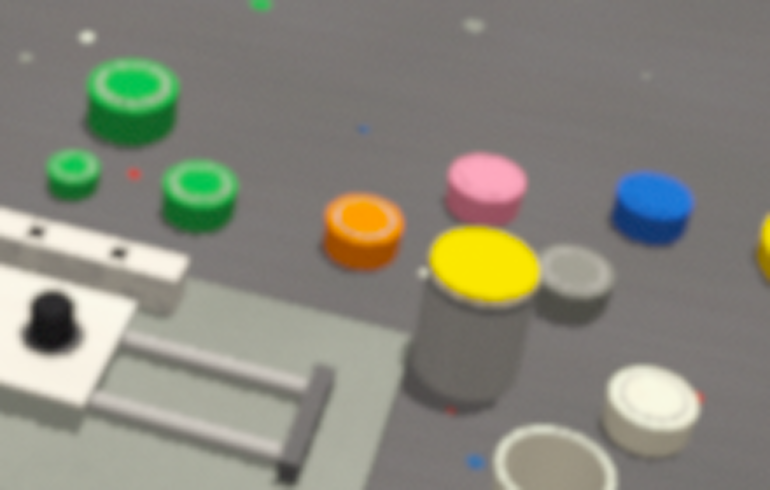

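```bash
cat > seg.py <<'E'
from h import *
def blob(img,uv,lo,hi,rad=30,gray=False):
    hsv=cv2.cvtColor(img,cv2.COLOR_BGR2HSV)
    m=cv2.inRange(hsv,np.array(lo),np.array(hi))
    M=np.zeros_like(m);cv2.circle(M,tuple(map(int,uv)),rad,255,-1);m&=M
    n,l,sx,c=cv2.connectedComponentsWithStats(m)
    i=1+np.argmax(sx[1:,4]);
    cn=max(cv2.findContours((l==i).astype(np.uint8),cv2.RETR_EXTERNAL,cv2.CHAIN_APPROX_NONE)[0],key=len)
    h=cv2.convexHull(cn)
    (cx,cy),r=cv2.minEnclosingCircle(h)
    mm=cv2.moments(h);
    return (mm["m10"]/mm["m00"],mm["m01"]/mm["m00"]),r,int(sx[i,4])
E
python3 - <<'E'
from seg import *
im=cv2.imread("pics/top0.png")
def rep(n,uv,lo,hi,z,rad=22):
    c,r,a=blob(im,uv,lo,hi,rad);X=ray("top",c,z);e=ray("top",(c[0]+r,c[1]),z)
    print(n,np.round(c,1),round(r,1),a,X.round(4),"r mm",round(1000*np.linalg.norm(e-X),1))
    return X
rep("white",(143,210),(0,0,190),(179,60,255),.024)
rep("grey",(170,260),(0,0,115),(179,60,255),.024)
rep("orange",(238,264),(8,120,140),(22,255,255),.024)
rep("green",(294,265),(45,60,120),(85,255,255),.024)
rep("greenS",(339,264),(45,60,120),(85,255,255),.02)
rep("greenL",(331,308),(45,60,120),(85,255,255),.03)
P=[rep("post",(u,v),(0,0,0),(179,255,60),.06,14) for u,v in((317,174),(349,175),(382,177),(414,179))]
rep("knob",(367,214),(0,150,150),(5,255,255),.1035,12)
rep("tin",(192,217),(20,150,140),(35,255,255),.085)
rep("cup",(168,149),(0,0,170),(179,60,255),.07)
rep("dial",(459,252),(0,0,0),(179,255,60),.099)
rep("hole load",(308,213),(0,0,0),(179,255,70),.042,5)
rep("hole mid",(336,214),(0,0,0),(179,255,70),.042,5)
P=np.array(P);d=P[0]-P[3];print("dir",d/np.linalg.norm(d),np.linalg.norm(d))
cv2.imwrite("pics/topz2.png",cv2.resize(im[100:290,210:570],None,fx=2.2,fy=2.2,interpolation=cv2.INTER_CUBIC))
E
```

```text
white [143.1 210. ] 12.5 490 [0.5583 0.3763 0.024 ] r mm 26.9
grey [169.5 260.5] 12.5 488 [0.4495 0.3179 0.024 ] r mm 26.9
orange [238.  264.1] 8.3 218 [0.442  0.1707 0.024 ] r mm 17.9
green [294.1 264.9] 12.8 429 [0.4404 0.0498 0.024 ] r mm 27.6
greenS [338.5 264. ] 9.2 236 [ 0.4425 -0.0463  0.02  ] r mm 19.9
greenL [330.8 308.1] 11.3 405 [ 0.3481 -0.0293  0.03  ] r mm 24.3
post [316.8 172.7] 7.8 114 [0.6353 0.0015 0.06  ] r mm 16.6
post [349.1 174.6] 7.8 121 [ 0.6315 -0.0669  0.06  ] r mm 16.5
post [381.8 176.4] 8.0 173 [ 0.6278 -0.1363  0.06  ] r mm 17.0
post [414.5 178.4] 7.9 196 [ 0.6239 -0.2057  0.06  ] r mm 16.8
knob [365.6 212.9] 6.6 134 [ 0.5462 -0.0977  0.1035] r mm 13.5
tin [191.7 216.4] 16.6 855 [0.5397 0.2589 0.085 ] r mm 34.0
cup [165.1 148.1] 15.8 443 [0.6842 0.3193 0.07  ] r mm 33.0
dial [461.1 252.4] 9.0 214 [ 0.4662 -0.2933  0.099 ] r mm 18.5
hole load [307.5 212.5] 2.1 16 [0.5524 0.0211 0.042 ] r mm 4.5
hole mid [335.6 213.8] 2.5 17 [ 0.5498 -0.039   0.042 ] r mm 5.4
dir [5.47390079e-02 9.98500697e-01 1.07032911e-15] 0.20745451380973237
```

View pics/topz2.png

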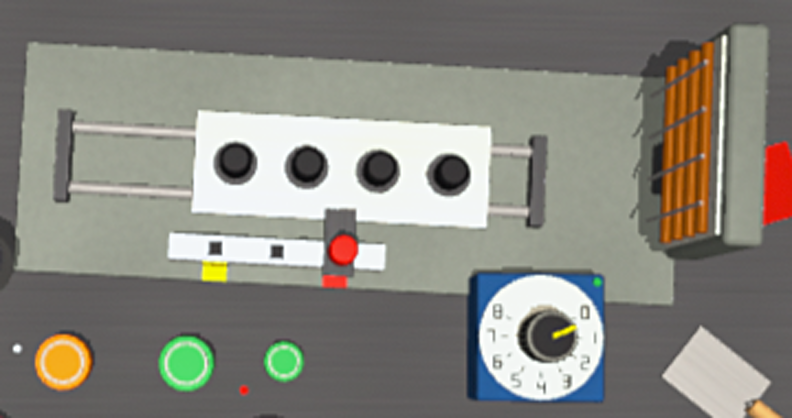

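Run:
```python
from h import *
st();print(to_tool([.40,-.30,.28]),to_tool([.5462,-.0977,.25],zdir=(.0547,.9985)))
```

```text
t 1.85 pos [ 0.1926 -0.6208  0.2267] F [0.5 0.3 0.5] w 1.0
[ -53.3  293.1 -244.9] [ -23.3  492.7 -394.8   20.4    0.    -0. ]
```

Request:
jog_arm:
  motion:
    - [-53,100,-80,0,0,0,-1]
    - [-53,293,-245,10,0,0,-1]
    - [-53,493,-395,20.4,0,0,-1]
    - [-53,493,-395,20.4,0,0,-1]
    - [-53,493,-395,20.4,0,0,-1]
    - [-53,493,-395,20.4,0,0,-1]
    - [-53,493,-395,20.4,0,0,-1]
    - [-53,493,-395,20.4,0,0,-1]
    - [-53,493,-395,20.4,0,0,-1]
    - [-53,493,-395,20.4,0,0,-1]

```text
clock: 3.1
position: [0.5405, -0.1062, 0.2797]
eef_rot: [1.25, 1.181, -1.25]
ft_force: [1.5, -0.2, -0.1]
gripper_width: 1.0
```

Run:
```python
from h import *
s,T=st();print(T.round(3))
im=env.get_image("wrist");cv2.imwrite("pics/w1.png",im)
c=env.calibration("wrist");print("cam pos",-c["R"].T@c["t"])
for p in([.5462,-.0977,.1035],[.5524,.0211,.042]):print(proj("wrist",p))
```

```text
t 3.1 pos [ 0.5405 -0.1062  0.2797] F [ 1.5 -0.2 -0.1] w 1.0
[[ 0.001  0.998 -0.056]
 [-0.001 -0.056 -0.998]
 [-1.     0.001  0.001]]
cam pos [ 0.6097973  -0.0998899   0.44043347]
[329.45578655 217.14899199]
[220.29379339 205.60805145]
```

View pics/w1.png

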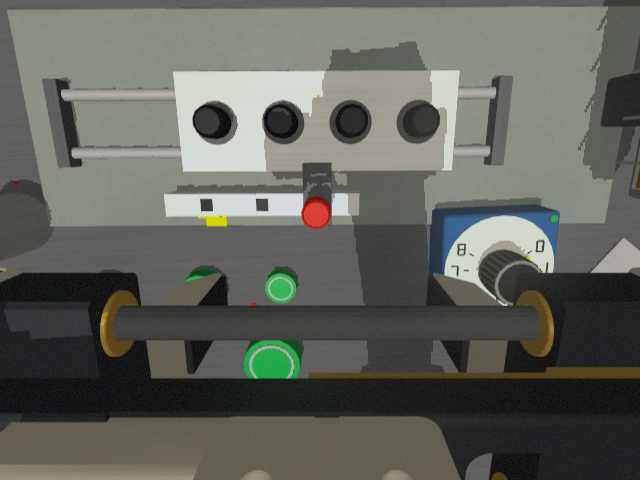

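Run:
```python
from seg import *
s,T=st()
im=env.get_image("wrist");cv2.imwrite("pics/w2.png",im)
st()
for p in([.5462,-.0977,.1035],[.5524,.0211,.042],[.5498,-.039,.042]):print(proj("wrist",p))
def rep(n,uv,lo,hi,z,rad):
    c,r,a=blob(im,uv,lo,hi,rad);print(n,np.round(c,1),round(r,1),a,ray("wrist",c,z).round(4))
rep("knob",(322,212),(0,180,200),(5,255,255),.1035,25)
rep("hl",(207,205),(0,0,0),(179,255,90),.042,10)
rep("hm",(262,205),(0,0,0),(179,255,90),.042,10)
```

```text
t 3.15 pos [ 0.5449 -0.0956  0.2808] F [4.5 6.5 2.3] w 1.0
t 3.2 pos [ 0.5431 -0.0985  0.2804] F [-0.1 -0.  -0.9] w 0.997
[326.01052384 215.03615844]
[216.99587983 203.51436973]
[272.27200413 203.63612762]
knob [328.6 219.3] 12.5 479 [ 0.5421 -0.1     0.1035]
hl [214.6 206.9] 4.6 36 [0.5488 0.0241 0.042 ]
hm [269.6 206.9] 4.6 34 [ 0.5464 -0.0359  0.042 ]
```

View pics/w2.png

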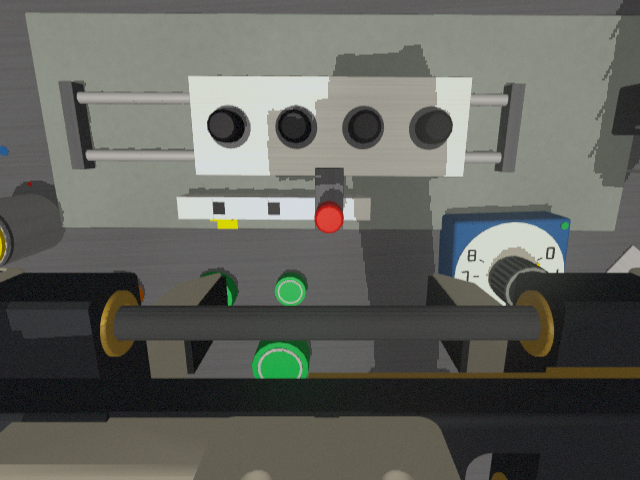

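```bash
cat >> seg.py <<'E'
def rep(cam,im,n,uv,lo,hi,z,rad):
    c,r,a=blob(im,uv,lo,hi,rad);X=ray(cam,c,z);e=ray(cam,(c[0]+r,c[1]),z)
    print(n,np.round(c,1),round(r,1),a,X.round(4),"r",round(1000*np.linalg.norm(e-X),1));return X
def wrist_still():
    for i in range(3): env.get_image("wrist")
    st();im=env.get_image("wrist");st();return im
E
python3 - <<'E'
from seg import *
im=wrist_still();cv2.imwrite("pics/w3.png",im)
k=rep("wrist",im,"knob",(326,215),(0,180,200),(5,255,255),.1035,25)
rep("wrist",im,"hl",(214,205),(0,0,0),(179,255,90),.042,10)
rep("wrist",im,"hm",(269,205),(0,0,0),(179,255,90),.042,10)
print(to_tool([.545,-.0985,.068],zdir=(.0547,.9985)))
E
```

```text
t 3.35 pos [ 0.5394 -0.1077  0.279 ] F [-0.1  0.6  0.1] w 1.001
t 3.4 pos [ 0.539  -0.1088  0.2789] F [ 0.3 -0.8 -0.5] w 0.995
knob [313.9 213. ] 12.6 487 [ 0.544  -0.098   0.1035] r 11.6
hl [207.4 203.8] 5.7 61 [0.5493 0.0192 0.042 ] r 6.2
hm [262.4 203.3] 5.6 63 [ 0.5465 -0.0403  0.042 ] r 6.0
[ 2.109e+02  5.600e+00 -1.080e+01 -1.000e-01  0.000e+00  0.000e+00]
```

Run:
```python
from seg import *
for i in range(6):
    env.get_image("wrist");s,T=st();print(s["qd"].round(3) if hasattr(s["qd"],"round") else s["qd"])
```

```text
t 3.45 pos [ 0.5388 -0.1093  0.2789] F [-0.2 -0.1 -0.4] w 0.997
[ 0.012 -0.003  0.001 -0.001 -0.001 -0.002 -0.002]
t 3.5 pos [ 0.5388 -0.1095  0.279 ] F [-0.1 -1.1 -0.4] w 1.001
[ 0.005 -0.001 -0.003 -0.    -0.002 -0.001 -0.001]
t 3.55 pos [ 0.5389 -0.1095  0.2791] F [ 0.7  0.5 -0.1] w 1.0
[ 0.001  0.001 -0.006 -0.001 -0.002  0.001 -0.002]
t 3.6 pos [ 0.539  -0.1093  0.2791] F [0.7 0.6 0.2] w 1.0
[-0.002 -0.    -0.006 -0.003 -0.002 -0.002 -0.003]
t 3.65 pos [ 0.5391 -0.109   0.2792] F [-0.4  0.2  0.7] w 0.998
[-0.004  0.002 -0.007 -0.002 -0.001  0.    -0.002]
t 3.7 pos [ 0.5392 -0.1088  0.2792] F [ 0.6 -0.5  1. ] w 0.998
[-0.005  0.001 -0.006 -0.001  0.    -0.002  0.001]
```

Request:
jog_arm:
  motion:
    - [50,5.5,-10.5,0,0,0,-0.2]
    - [100,5.5,-10.5,0,0,0,-0.2]
    - [150,5.5,-10.5,0,0,0,-0.2]
    - [200,5.5,-10.5,0,0,0,-0.2]
    - [211,5.5,-10.5,0,0,0,-0.2]
    - [211,5.5,-10.5,0,0,0,-0.2]
    - [211,5.5,-10.5,0,0,0,-0.2]

```text
clock: 4.58
position: [0.5475, -0.0977, 0.0703]
eef_rot: [1.251, 1.179, -1.248]
ft_force: [0.5, 0.5, 0.5]
gripper_width: 0.601
```

Run:
```python
from seg import *
im=wrist_still();cv2.imwrite("pics/w4.png",im)
```

```text
t 4.72 pos [ 0.547  -0.0978  0.07  ] F [ 0.3 -0.6 -0.5] w 0.599
t 4.78 pos [ 0.5467 -0.0978  0.0696] F [-0.1  0.1  0.6] w 0.599
```

View pics/w4.png

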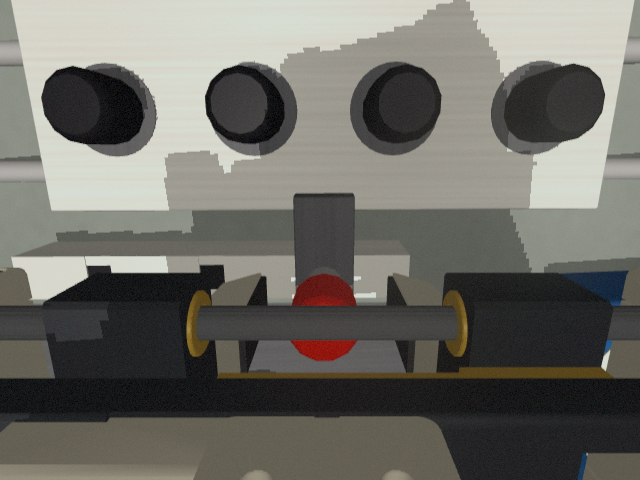

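Request:
jog_arm:
  motion:
    - [0,0,0,0,0,0,1]
    - [0,0,0,0,0,0,1]
    - [0,0,0,0,0,0,1]
    - [0,0,0,0,0,0,1]
    - [-8,0,0,0,0,0,1]
    - [-16,0,0,0,0,0,1]
    - [-16,0,0,0,0,0,1]
    - [-16,0,0,0,0,0,1]

```text
clock: 5.78
position: [0.5455, -0.0973, 0.0835]
eef_rot: [1.25, 1.183, -1.249]
ft_force: [6.0, 0.9, -15.2]
gripper_width: 0.302
```

Run:
```python
from seg import *
im=wrist_still();cv2.imwrite("pics/w5.png",im)
```

```text
t 5.92 pos [ 0.5455 -0.0972  0.0835] F [  4.6   0.3 -16. ] w 0.297
t 5.97 pos [ 0.5454 -0.0972  0.0835] F [  5.4   0.7 -14.9] w 0.297
```

View pics/w5.png

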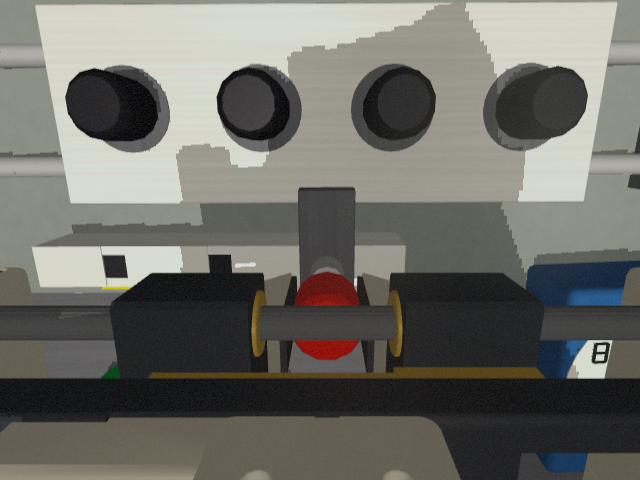

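Request:
jog_arm:
  motion:
    - [-1,0,-20,0,0,0,1]
    - [-1,0,-45,0,0,0,1]
    - [-1,0,-70,0,0,0,1]
    - [-1,0,-95,0,0,0,1]
    - [-1,0,-112,0,0,0,1]
    - [-1,0,-120,0,0,0,1]
    - [-1,0,-120,0,0,0,1]
    - [-1,0,-120,0,0,0,1]
    - [-1,0,-120,0,0,0,1]

```text
clock: 7.1
position: [0.5516, 0.0223, 0.0844]
eef_rot: [1.25, 1.184, -1.251]
ft_force: [4.8, 1.7, -19.4]
gripper_width: 0.296
```

Run:
```python
from seg import *
im=wrist_still();cv2.imwrite("pics/w6.png",im)
cv2.imwrite("pics/t6.png",env.get_image("top"))
```

```text
t 7.25 pos [0.5515 0.0222 0.0843] F [  5.1   0.9 -19.5] w 0.299
t 7.3 pos [0.5515 0.0223 0.0844] F [  5.8   1.3 -19.7] w 0.296
```

View pics/w6.png

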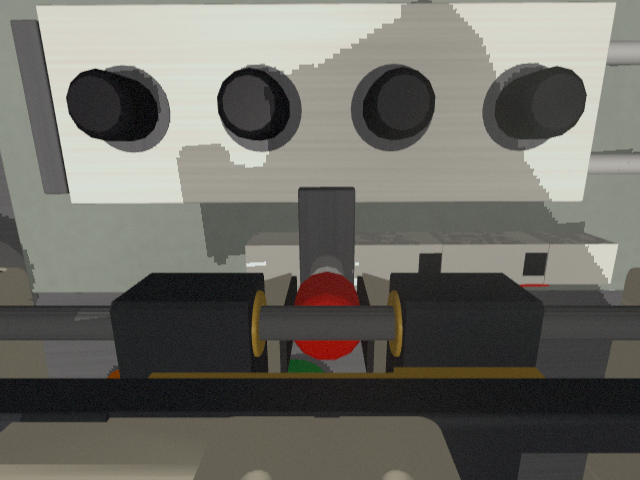

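View pics/t6.png

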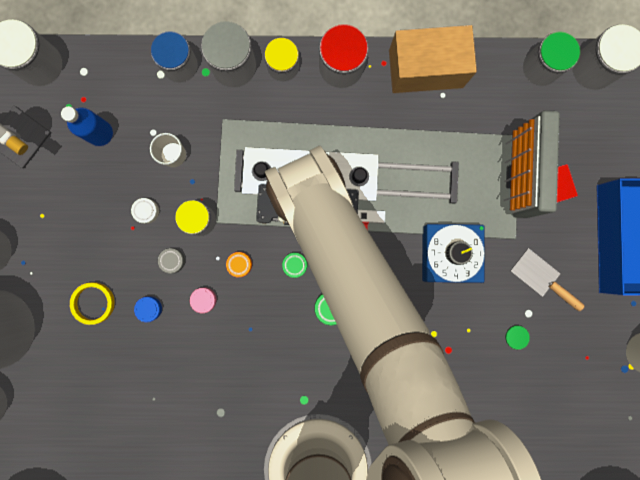

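Request:
jog_arm:
  motion:
    - [6,0,0,0,0,0,1]
    - [12,0,0,0,0,0,1]
    - [15,0,0,0,0,0,1]
    - [15,0,0,0,0,0,1]
    - [15,0,0,0,0,0,1]

```text
clock: 7.98
position: [0.5517, 0.0223, 0.0703]
eef_rot: [1.249, 1.183, -1.251]
ft_force: [-0.9, 0.2, -8.9]
gripper_width: 0.298
```

Run:
```python
from seg import *
im=wrist_still();cv2.imwrite("pics/w7.png",im)
```

```text
t 8.12 pos [0.5517 0.0223 0.0702] F [-1.  -0.2 -8.7] w 0.299
t 8.18 pos [0.5517 0.0223 0.0702] F [-1.3 -0.5 -7.8] w 0.301
```

View pics/w7.png

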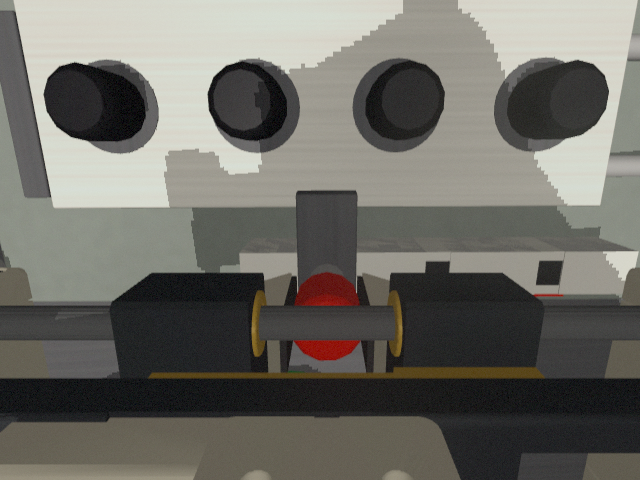

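Request:
jog_arm:
  motion:
    - [15,0,0,0,0,0,-0.3]
    - [15,0,0,0,0,0,-0.3]
    - [15,0,0,0,0,0,-0.3]
    - [-30,0,0,0,0,0,-0.3]
    - [-90,0,0,0,0,0,-0.3]
    - [-150,0,0,0,0,0,-0.6]
    - [-200,0,0,0,0,0,-1]
    - [-200,0,0,0,0,0,-1]
    - [-200,0,0,0,0,0,-1]

```text
clock: 9.3
position: [0.5522, 0.0222, 0.2703]
eef_rot: [1.25, 1.181, -1.249]
ft_force: [0.5, -0.0, -0.7]
gripper_width: 0.989
```

Run:
```python
from seg import *
im=wrist_still();cv2.imwrite("pics/w8.png",im)
```

```text
t 9.45 pos [0.5513 0.0222 0.2687] F [-0.8 -0.1 -0.6] w 0.997
t 9.5 pos [0.5514 0.0223 0.2687] F [-0.1 -0.3 -0.8] w 1.004
```

View pics/w8.png

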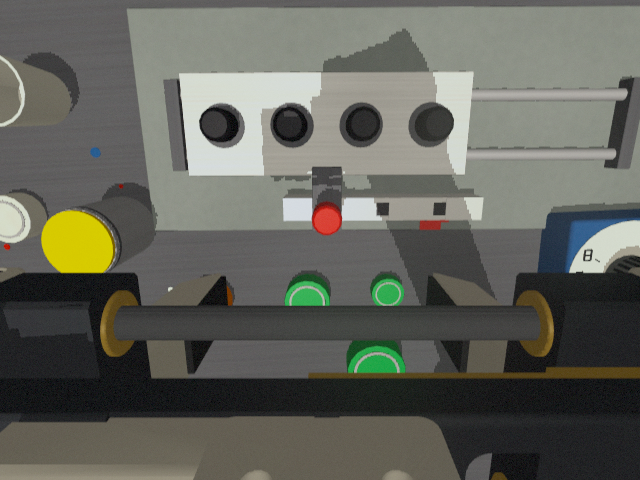

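Run:
```python
from seg import *
im=cv2.imread("pics/w8.png")
cv2.imwrite("pics/w8z.png",cv2.resize(im[80:250,180:480],None,fx=2.6,fy=2.6,interpolation=cv2.INTER_CUBIC))
k=rep("wrist",im,"knob",(326,215),(0,180,200),(5,255,255),.1035,25)
rep("wrist",im,"hm",(383,208),(0,0,0),(179,255,80),.042,9)
rep("wrist",im,"hc",(440,208),(0,0,0),(179,255,80),.042,9)
for z in (.1035,.1155): print(proj("wrist",[.5515,.0215,z]))
g=cv2.cvtColor(im,cv2.COLOR_BGR2GRAY)
for u in(217,289,362,434): print(u,g[123,u-24:u+24:2])
```

```text
knob [326.4 220.7] 12.9 515 [0.5504 0.0221 0.1035] r 11.5
hm [382.4 208.4] 7.8 138 [ 0.5477 -0.0371  0.042 ] r 8.2
hc [439.1 208.5] 7.8 139 [ 0.5444 -0.0969  0.042 ] r 8.3
[326.96265217 219.44315592]
[326.97023171 222.22364578]
217 [216 217 217 122  30  57  60  61  63  61  60  61  60  62  60  61  62  18
  22  10  22  11  15  65]
289 [161 160 160  66  27  13  38  38  33  38  41  42  43  41  36  38  38  41
  33  16  10  41  67  70]
362 [156  74  67  68  31  22  21  44  44  41  47  48  47  48  45  50  43  39
  46  40  29  69  92 157]
434 [ 73  75  76  41  45  48  48  44  54  57  54  55  58  61  58  61  59  58
  60  57  62  52 213 214]
```

View pics/w8z.png

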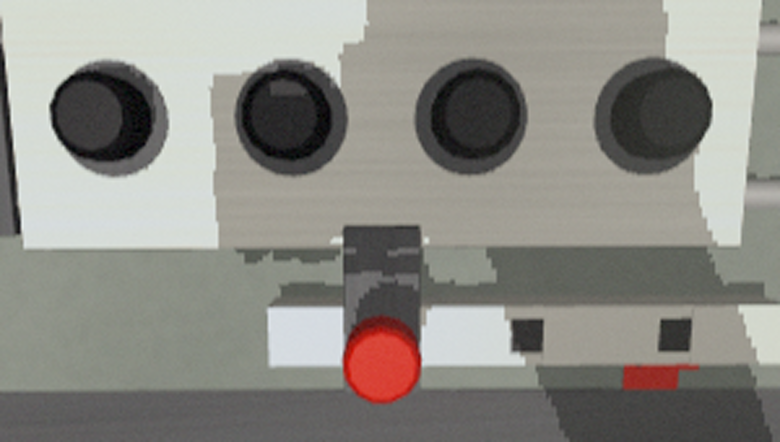

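Run:
```python
from seg import *
for u in(86,287,475,676):
    X=ray("wrist",(180+u/2.6,80+114/2.6),.065);print(X.round(4))
# model: posts symmetric about? project guesses
im=cv2.imread("pics/w8.png");im=cv2.resize(im,None,fx=2,fy=2,interpolation=cv2.INTER_CUBIC)
ey=np.array([.0547,.9985,0]);ex=np.array([.9985,-.0547,0])
k=np.array([.5512,.0218,0])
for i in range(4):
    b=k+.085*ex+(-.105+.07*i)*ey
    for z,r,c in((.035,.016,(0,255,0)),(.065,.0,(0,0,255))):
        pts=[proj("wrist",b+r*(np.cos(a)*ex+np.sin(a)*ey)+[0,0,z]) for a in np.linspace(0,6.28,30)]
        if r: cv2.polylines(im,[np.int32(np.array(pts)*2)],True,c,1)
        else: cv2.circle(im,tuple(np.int32(pts[0]*2)),3,c,-1)
cv2.imwrite("pics/w8m.png",im[150:480,350:960])
```

```text
[0.6408 0.1238 0.065 ]
[0.6369 0.0513 0.065 ]
[ 0.6332 -0.0165  0.065 ]
[ 0.6293 -0.089   0.065 ]
```

View pics/w8m.png

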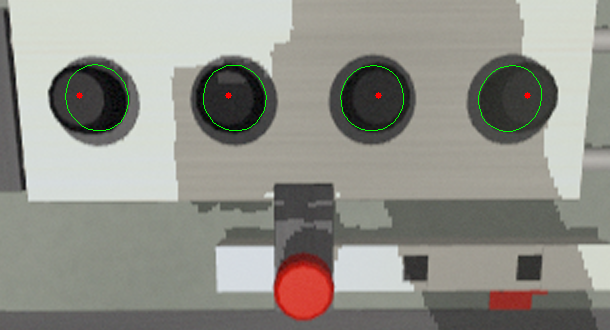

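Run:
```python
from seg import *
im=env.get_image("top");rep("top",im,"green",(294,265),(45,60,120),(85,255,255),.024,22)
cv2.imwrite("pics/t9.png",im)
st();print(to_tool([.4404,.0498,.12],zdir=(0,1)),to_tool([.4404,.0498,.008],zdir=(0,1)))
```

```text
green [287.7 266.6] 11.5 160 [0.4367 0.0635 0.024 ] r 24.9
t 9.55 pos [0.5515 0.0224 0.2689] F [-0.5  0.  -0.9] w 0.999
[ 1.491e+02 -1.121e+02 -2.120e+01 -3.200e+00 -0.000e+00  1.000e-01] [ 2.611e+02 -1.119e+02 -2.120e+01 -3.200e+00 -0.000e+00  1.000e-01]
```

View pics/t9.png

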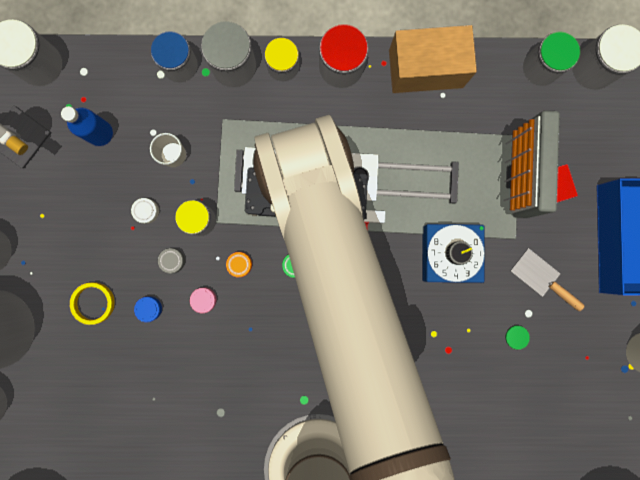

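Request:
jog_arm:
  motion:
    - [30,-56,-10,-3,0,0,-0.7]
    - [100,-112,-21,-3,0,0,-0.7]
    - [149,-112,-21,-3,0,0,-0.7]
    - [149,-112,-21,-3,0,0,-0.7]
    - [149,-112,-21,-3,0,0,-0.7]
    - [149,-112,-21,-3,0,0,-0.7]
    - [149,-112,-21,-3,0,0,-0.7]

```text
clock: 10.42
position: [0.4436, 0.0496, 0.1227]
eef_rot: [1.213, 1.205, -1.209]
ft_force: [0.4, 0.3, 0.6]
gripper_width: 0.851
```

Run:
```python
from seg import *
im=wrist_still();cv2.imwrite("pics/w10.png",im)
print(proj("wrist",[.4404,.0498,.026]))
print(to_tool([.4404,.0498,.008],zdir=(0,1)))
```

```text
t 10.57 pos [0.4425 0.0494 0.122 ] F [ 0.4 -0.4 -0.6] w 0.847
t 10.62 pos [0.4422 0.0494 0.1217] F [-0.2 -0.2 -0.2] w 0.85
[325.44100569 241.99785177]
[ 1.137e+02 -1.900e+00 -4.000e-01 -2.000e-01  0.000e+00 -1.000e-01]
```

View pics/w10.png

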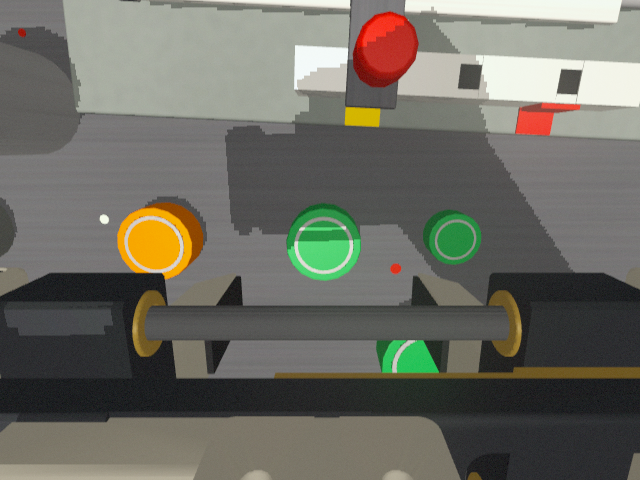

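Request:
jog_arm:
  motion:
    - [50,-2,0,0,0,0,-0.7]
    - [100,-2,0,0,0,0,-0.7]
    - [113,-2,0,0,0,0,-0.7]
    - [113,-2,0,0,0,0,-0.7]
    - [113,-2,0,0,0,0,1]
    - [113,-2,0,0,0,0,1]
    - [113,-2,0,0,0,0,1]
    - [113,-2,0,0,0,0,1]
    - [113,-2,0,0,0,0,1]

```text
clock: 11.75
position: [0.4405, 0.0495, 0.009]
eef_rot: [1.212, 1.206, -1.21]
ft_force: [-0.8, -0.6, 7.5]
gripper_width: 0.575
```

Request:
jog_arm:
  motion:
    - [-30,0,0,0,0,0,1]
    - [-80,0,0,0,0,0,1]
    - [-130,0,0,0,0,0,1]
    - [-130,0,0,0,0,0,1]
    - [-130,0,0,0,0,0,1]

```text
clock: 12.38
position: [0.4391, 0.0489, 0.1379]
eef_rot: [1.211, 1.207, -1.212]
ft_force: [-0.1, -0.2, -1.4]
gripper_width: 0.578
```

Run:
```python
from seg import *
im=wrist_still();cv2.imwrite("pics/w11.png",im)
print(to_tool([.6299,-.0880,.139],zdir=(.9985,-.0547)))
```

```text
t 12.53 pos [0.4383 0.0494 0.1369] F [-0.4 -0.5 -0.6] w 0.576
t 12.57 pos [0.4384 0.0495 0.137 ] F [ 0.   0.3 -0.2] w 0.578
[-2.600e+00  1.918e+02  1.370e+02 -8.700e+01 -1.000e-01  1.000e-01]
```

View pics/w11.png

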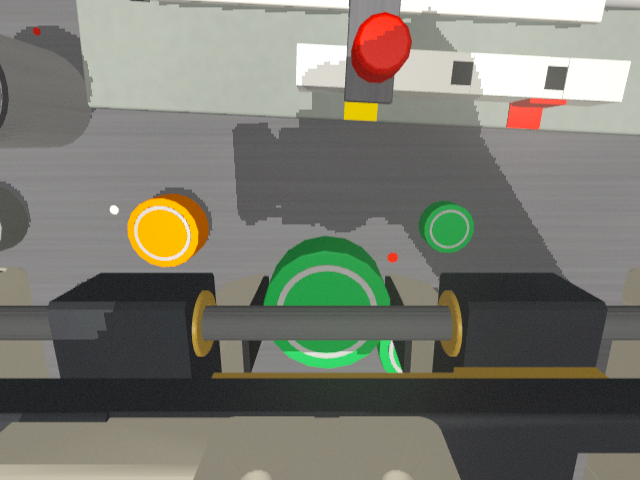

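Request:
jog_arm:
  motion:
    - [-15,25,18,-10,0,0,1]
    - [-15,55,40,-20,0,0,1]
    - [-15,90,64,-30,0,0,1]
    - [-15,130,93,-40,0,0,1]
    - [-15,165,118,-50,0,0,1]
    - [-15,192,137,-60,0,0,1]
    - [-15,192,137,-70,0,0,1]
    - [-15,192,137,-80,0,0,1]
    - [-15,192,137,-87,0,0,1]
    - [-15,192,137,-87,0,0,1]

```text
clock: 13.82
position: [0.6305, -0.0877, 0.1515]
eef_rot: [0.045, 1.573, -0.043]
ft_force: [0.3, -0.7, 0.2]
gripper_width: 0.582
```

Run:
```python
from seg import *
im=wrist_still();cv2.imwrite("pics/w12.png",im)
print(to_tool([.6299,-.0880,.053],zdir=(.9985,-.0547)));print(proj("wrist",[.6299,-.088,.065]))
cv2.imwrite("pics/s12.png",env.get_image("scene"))
```

```text
t 13.97 pos [ 0.6309 -0.0879  0.1525] F [ 0.1  0.2 -1.1] w 0.574
t 14.03 pos [ 0.631  -0.0879  0.1527] F [-0.   0.1 -0.9] w 0.575
[99.7 -0.2 -1.1 -0.1 -0.  -0. ]
[326.98549974 244.15036073]
```

View pics/w12.png

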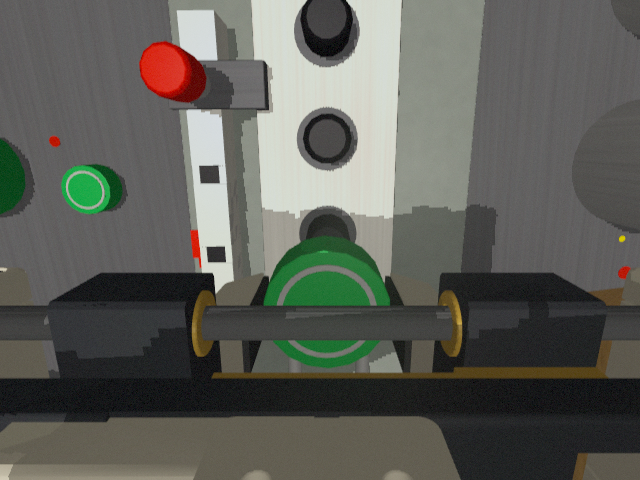

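View pics/s12.png

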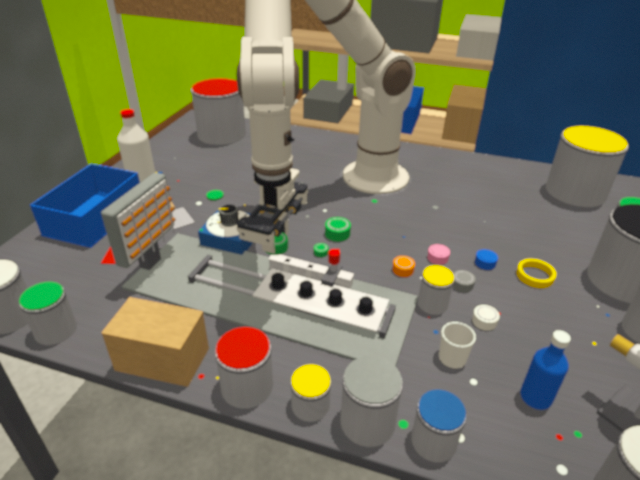

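Run:
```python
from seg import *
im=cv2.imread("pics/w12.png")
for p in([.6304,-.0877],[.6342,-.0178],[.638,.0521]):print(proj("wrist",[*p,.065]),proj("wrist",[*p,.035]))
cv2.imwrite("pics/w12z.png",cv2.resize(im[0:270,240:420],None,fx=2.2,fy=2.2,interpolation=cv2.INTER_CUBIC))
```

```text
[327.51408705 243.56919511] [327.45093542 233.47090863]
[327.51159111 138.98850399] [327.44456755 139.58178838]
[327.50869862  17.79238565] [327.43730552  32.50905777]
```

View pics/w12z.png

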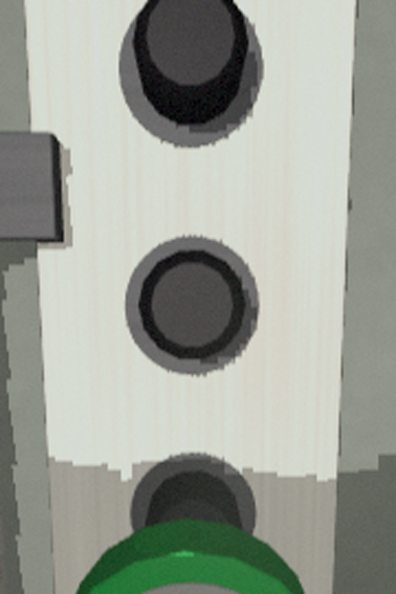

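Request:
jog_arm:
  motion:
    - [40,0,-1,0,0,0,1]
    - [70,0,-1,0,0,0,1]
    - [85,0,-1,0,0,0,1]
    - [93,0,-1,0,0,0,1]
    - [99,0,-1,0,0,0,1]
    - [99,0,-1,0,0,0,1]
    - [99,0,-1,0,0,0,1]

```text
clock: 14.95
position: [0.6308, -0.0879, 0.055]
eef_rot: [0.043, 1.569, -0.044]
ft_force: [-0.5, -0.5, -1.0]
gripper_width: 0.573
```

Request:
jog_arm:
  motion:
    - [2,0,0,0,0,0,1]
    - [2,0,0,0,0,0,-0.45]
    - [2,0,0,0,0,0,-0.45]
    - [2,0,0,0,0,0,-0.45]
    - [-40,0,0,0,0,0,-0.45]
    - [-100,0,0,0,0,0,-0.45]
    - [-160,0,0,0,0,0,-0.45]
    - [-160,0,0,0,0,0,-0.45]

```text
clock: 15.95
position: [0.6336, -0.0871, 0.2201]
eef_rot: [0.043, 1.561, -0.044]
ft_force: [0.0, -0.7, -0.1]
gripper_width: 0.724
```

Run:
```python
from seg import *
im=wrist_still();cv2.imwrite("pics/w13.png",im)
print(proj("wrist",[.6304,-.0877,.069]))
cv2.imwrite("pics/s13.png",env.get_image("scene"))
im=env.get_image("top");cv2.imwrite("pics/t13.png",im)
rep("top",im,"orange",(238,264),(8,120,140),(22,255,255),.024,22)
print(to_tool([.442,.1707,.12],zdir=(0,1)))
```

```text
t 16.1 pos [ 0.6295 -0.0884  0.2134] F [ 0.7  0.  -1.1] w 0.725
t 16.15 pos [ 0.6291 -0.0884  0.2126] F [ 0.2 -0.2 -0. ] w 0.724
[330.07270402 225.63378724]
orange [238.  264.1] 8.3 218 [0.442  0.1707 0.024 ] r 17.9
[ 9.300e+01  2.481e+02 -2.009e+02  8.680e+01 -1.000e-01  1.000e-01]
```

View pics/w13.png

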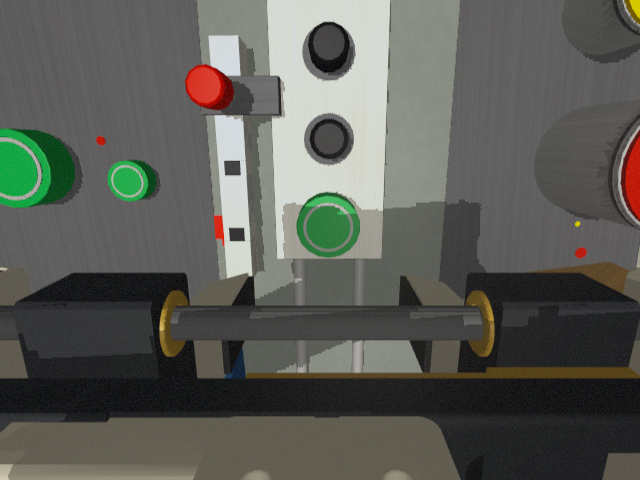

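View pics/t13.png

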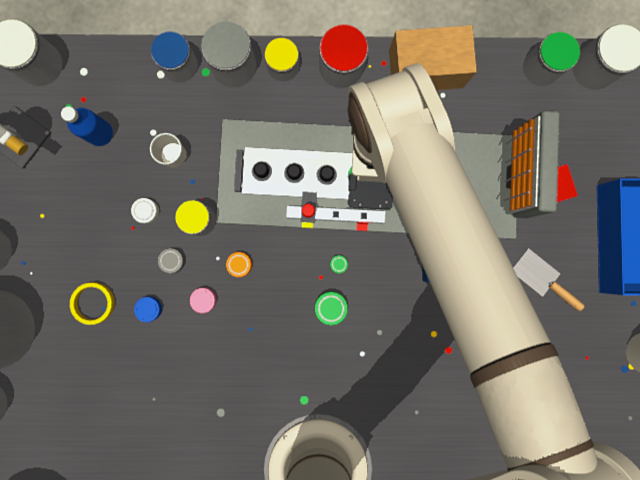

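Request:
jog_arm:
  motion:
    - [0,30,-25,10,0,0,-0.7]
    - [0,70,-55,20,0,0,-0.7]
    - [0,110,-90,30,0,0,-0.7]
    - [0,150,-125,40,0,0,-0.7]
    - [0,190,-160,50,0,0,-0.7]
    - [20,230,-190,60,0,0,-0.7]
    - [50,248,-201,70,0,0,-0.7]
    - [80,248,-201,80,0,0,-0.7]
    - [93,248,-201,87,0,0,-0.7]
    - [93,248,-201,87,0,0,-0.7]

```text
clock: 17.5
position: [0.4415, 0.1705, 0.1196]
eef_rot: [1.207, 1.211, -1.213]
ft_force: [0.2, 0.2, 0.9]
gripper_width: 0.85
```

Run:
```python
from seg import *
im=wrist_still();cv2.imwrite("pics/w14.png",im)
print(proj("wrist",[.442,.1707,.026]))
print(to_tool([.442,.1707,.008],zdir=(0,1)))
```

```text
t 17.65 pos [0.4433 0.171  0.1214] F [ 0.8 -0.1 -0.5] w 0.846
t 17.7 pos [0.4436 0.1709 0.1216] F [-0.1  0.4 -0.2] w 0.853
[326.42228969 241.71168264]
[ 1.136e+02 -1.700e+00  3.000e-01 -1.000e-01 -0.000e+00 -0.000e+00]
```

View pics/w14.png

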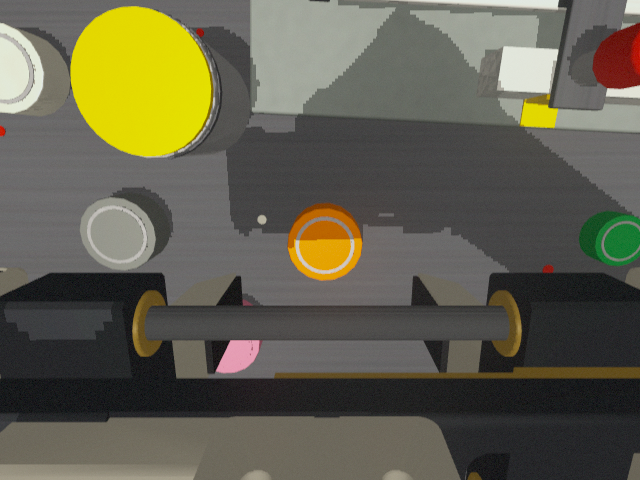

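Request:
jog_arm:
  motion:
    - [50,-2,0,0,0,0,-0.7]
    - [100,-2,0,0,0,0,-0.7]
    - [113,-2,0,0,0,0,-0.7]
    - [113,-2,0,0,0,0,-0.7]
    - [113,-2,0,0,0,0,1]
    - [113,-2,0,0,0,0,1]
    - [113,-2,0,0,0,0,1]
    - [113,-2,0,0,0,0,1]
    - [113,-2,0,0,0,0,1]

```text
clock: 18.82
position: [0.4421, 0.1709, 0.009]
eef_rot: [1.212, 1.207, -1.21]
ft_force: [-0.7, 0.2, 7.4]
gripper_width: 0.579
```

Request:
jog_arm:
  motion:
    - [-30,0,0,0,0,0,1]
    - [-80,0,0,0,0,0,1]
    - [-140,0,0,0,0,0,1]
    - [-140,0,0,0,0,0,1]
    - [-140,0,0,0,0,0,1]

```text
clock: 19.45
position: [0.4409, 0.17, 0.148]
eef_rot: [1.211, 1.207, -1.212]
ft_force: [-0.7, 0.2, -1.6]
gripper_width: 0.582
```

Run:
```python
from seg import *
im=wrist_still();cv2.imwrite("pics/w15.png",im)
print(to_tool([.6340,-.0178,.15],zdir=(.9985,-.0547)))
```

```text
t 19.6 pos [0.4399 0.1702 0.1468] F [-0.2  0.7 -0.8] w 0.58
t 19.65 pos [0.44   0.1704 0.1468] F [ 0.5  0.4 -0.3] w 0.579
[-3.600e+00  1.945e+02  1.876e+02 -8.700e+01 -1.000e-01  2.000e-01]
```

View pics/w15.png

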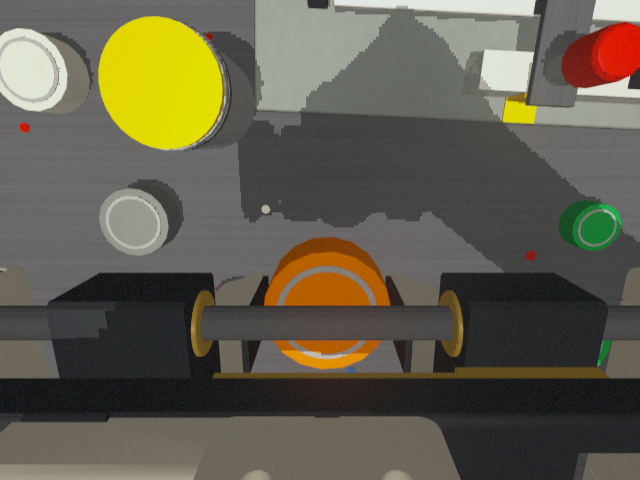

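Request:
jog_arm:
  motion:
    - [-4,25,24,-10,0,0,1]
    - [-4,55,53,-20,0,0,1]
    - [-4,85,82,-30,0,0,1]
    - [-4,120,116,-40,0,0,1]
    - [-4,155,150,-50,0,0,1]
    - [-4,185,178,-60,0,0,1]
    - [-4,194,187.5,-70,0,0,1]
    - [-4,194,187.5,-80,0,0,1]
    - [-4,194,187.5,-87,0,0,1]
    - [-4,194,187.5,-87,0,0,1]

```text
clock: 20.9
position: [0.6339, -0.0171, 0.1505]
eef_rot: [0.045, 1.573, -0.043]
ft_force: [-0.1, 0.6, -0.5]
gripper_width: 0.584
```

Run:
```python
from seg import *
im=wrist_still();cv2.imwrite("pics/w16.png",im)
print(to_tool([.6340,-.0178,.053],zdir=(.9985,-.0547)))
```

```text
t 21.05 pos [ 0.6343 -0.0171  0.1515] F [ 0.8 -0.3 -1.2] w 0.579
t 21.1 pos [ 0.6344 -0.0171  0.1517] F [-0.4  0.7 -1. ] w 0.579
[98.7 -0.7 -0.3 -0.1 -0.   0. ]
```

View pics/w16.png

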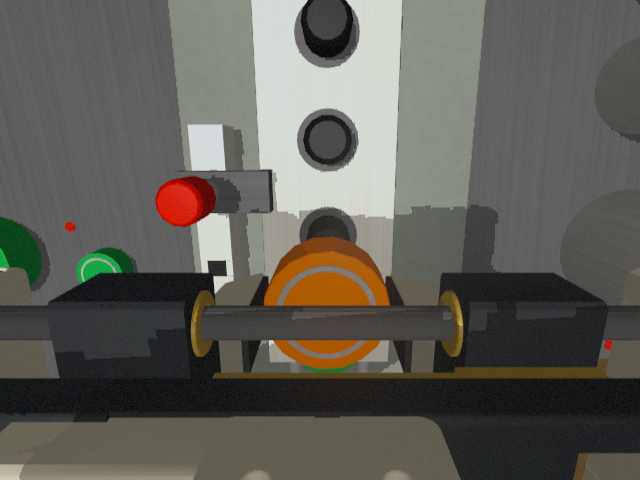

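Request:
jog_arm:
  motion:
    - [40,-1,0,0,0,0,1]
    - [70,-1,0,0,0,0,1]
    - [85,-1,0,0,0,0,1]
    - [94,-1,0,0,0,0,1]
    - [100,-1,0,0,0,0,1]
    - [100,-1,0,0,0,0,1]

```text
clock: 21.85
position: [0.6353, -0.0181, 0.0529]
eef_rot: [0.043, 1.569, -0.043]
ft_force: [-0.8, -0.4, -0.9]
gripper_width: 0.585
```

Request:
jog_arm:
  motion:
    - [1,0,0,0,0,0,1]
    - [1,0,0,0,0,0,-0.45]
    - [1,0,0,0,0,0,-0.45]
    - [1,0,0,0,0,0,-0.45]
    - [-40,0,0,0,0,0,-0.45]
    - [-100,0,0,0,0,0,-0.45]
    - [-160,0,0,0,0,0,-0.45]
    - [-160,0,0,0,0,0,-0.45]

```text
clock: 22.85
position: [0.6378, -0.0171, 0.2179]
eef_rot: [0.044, 1.561, -0.043]
ft_force: [-0.1, 0.3, -2.1]
gripper_width: 0.724
```

Run:
```python
from seg import *
im=wrist_still();cv2.imwrite("pics/w17.png",im)
im=env.get_image("top");cv2.imwrite("pics/t17.png",im)
rep("top",im,"white",(143,210),(0,0,190),(179,60,255),.024,22)
rep("top",im,"grey",(170,260),(0,0,115),(179,60,255),.024,22)
print(to_tool([.4495,.3179,.12],zdir=(0,1)),to_tool([.4495,.3179,.12],zdir=(1,-1)),to_tool([.4495,.3179,.12],zdir=(1,0)))
```

```text
t 23.0 pos [ 0.634  -0.0188  0.2113] F [-0.6 -0.  -1.2] w 0.724
t 23.05 pos [ 0.6336 -0.0189  0.2106] F [-0.6 -1.3 -0. ] w 0.727
white [143. 210.] 12.3 477 [0.5584 0.3764 0.024 ] r 26.4
grey [169.5 260.4] 12.5 477 [0.4497 0.3178 0.024 ] r 26.8
[ 9.08e+01  3.26e+02 -2.02e+02  8.68e+01 -1.00e-01  1.00e-01] [ 9.08e+01  3.26e+02 -2.02e+02  4.18e+01 -2.00e-01  1.00e-01] [ 9.08e+01  3.26e+02 -2.02e+02 -3.20e+00 -2.00e-01  0.00e+00]
```

View pics/w17.png

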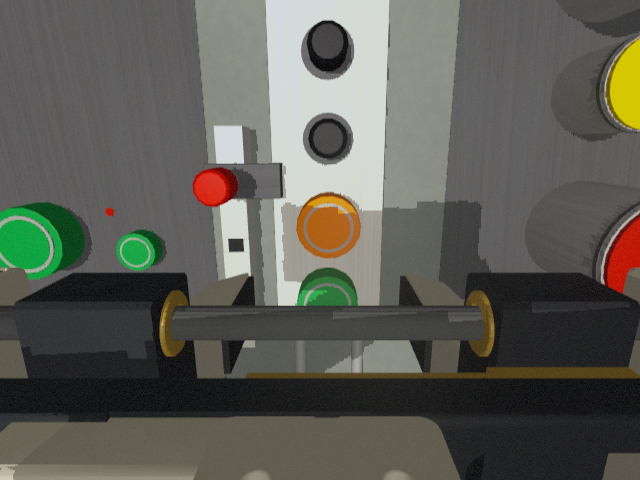

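View pics/t17.png

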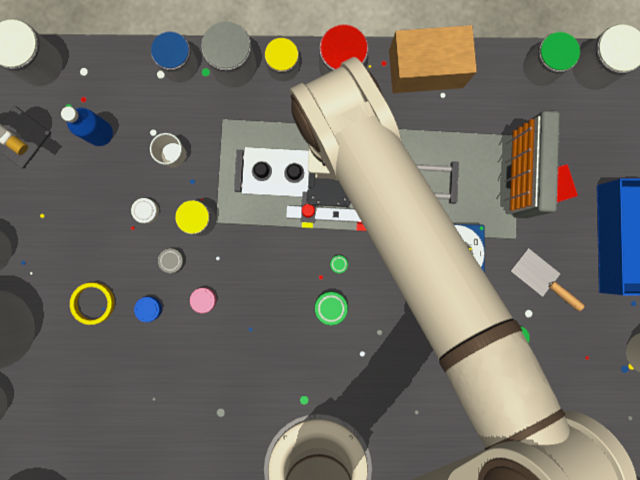

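Request:
jog_arm:
  motion:
    - [0,35,-22,10,0,0,-0.7]
    - [0,80,-50,20,0,0,-0.7]
    - [0,125,-78,30,0,0,-0.7]
    - [0,175,-110,40,0,0,-0.7]
    - [0,225,-142,50,0,0,-0.7]
    - [0,275,-172,60,0,0,-0.7]
    - [20,310,-195,70,0,0,-0.7]
    - [60,326,-202,80,0,0,-0.7]
    - [91,326,-202,87,0,0,-0.7]
    - [91,326,-202,87,0,0,-0.7]

```text
clock: 24.35
position: [0.4483, 0.3166, 0.1179]
eef_rot: [1.204, 1.209, -1.217]
ft_force: [-1.5, -0.7, -0.4]
gripper_width: 0.85
```

Run:
```python
from seg import *
im=wrist_still();cv2.imwrite("pics/w18.png",im)
print(proj("wrist",[.4496,.3179,.026]))
print(to_tool([.4496,.3179,.008],zdir=(0,1)))
```

```text
t 24.5 pos [0.4512 0.3188 0.1218] F [-0.2 -0.3 -0.1] w 0.848
t 24.55 pos [0.4516 0.3188 0.1222] F [0.5 1.3 0.5] w 0.85
[327.51196132 242.15826382]
[ 1.142e+02 -2.100e+00  1.100e+00 -2.000e-01 -1.000e-01 -1.000e-01]
```

View pics/w18.png

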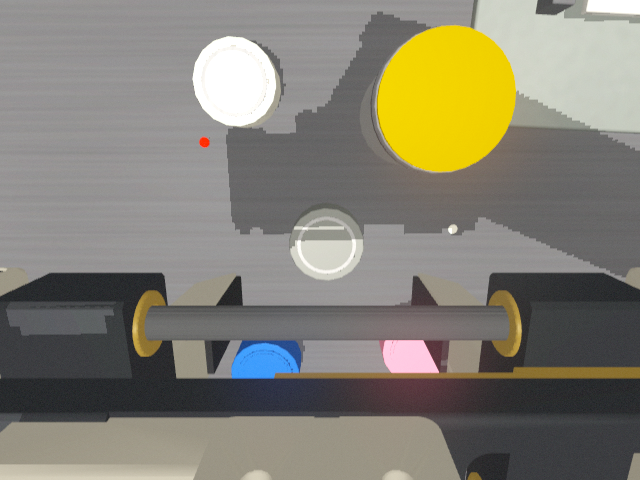

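Request:
jog_arm:
  motion:
    - [50,-2,1,0,0,0,-0.7]
    - [100,-2,1,0,0,0,-0.7]
    - [114,-2,1,0,0,0,-0.7]
    - [114,-2,1,0,0,0,-0.7]
    - [114,-2,1,0,0,0,1]
    - [114,-2,1,0,0,0,1]
    - [114,-2,1,0,0,0,1]
    - [114,-2,1,0,0,0,1]
    - [114,-2,1,0,0,0,1]

```text
clock: 25.68
position: [0.4497, 0.3178, 0.0082]
eef_rot: [1.213, 1.207, -1.21]
ft_force: [0.5, -0.6, 6.5]
gripper_width: 0.579
```

Request:
jog_arm:
  motion:
    - [-30,0,0,0,0,0,1]
    - [-80,0,0,0,0,0,1]
    - [-140,0,0,0,0,0,1]
    - [-140,0,0,0,0,0,1]
    - [-140,0,0,0,0,0,1]

```text
clock: 26.3
position: [0.4486, 0.3167, 0.1468]
eef_rot: [1.211, 1.207, -1.212]
ft_force: [-0.3, 0.9, -1.3]
gripper_width: 0.582
```

Run:
```python
from seg import *
im=wrist_still();cv2.imwrite("pics/w19.png",im)
print(to_tool([.6376,.0521,.15],zdir=(.9985,-.0547)))
```

```text
t 26.45 pos [0.4477 0.3164 0.1453] F [-0.9  0.7 -1.5] w 0.578
t 26.5 pos [0.4478 0.3166 0.1454] F [ 0.6 -0.4 -0.6] w 0.582
[-4.600e+00  1.905e+02  2.640e+02 -8.700e+01 -0.000e+00  2.000e-01]
```

View pics/w19.png

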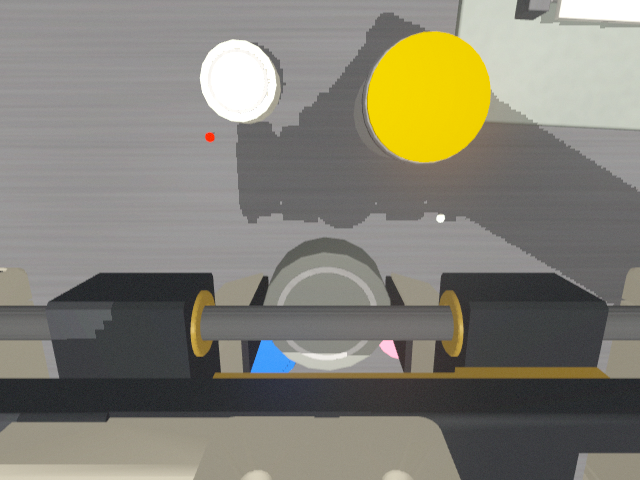

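Request:
jog_arm:
  motion:
    - [-20,18,26,-10,0,0,1]
    - [-20,45,60,-20,0,0,1]
    - [-20,72,100,-30,0,0,1]
    - [-20,102,142,-40,0,0,1]
    - [-20,132,184,-50,0,0,1]
    - [-20,162,226,-60,0,0,1]
    - [-10,182,254,-70,0,0,1]
    - [-5,190,264,-80,0,0,1]
    - [-5,190,264,-87,0,0,1]
    - [-5,190,264,-87,0,0,1]

```text
clock: 27.75
position: [0.6373, 0.0527, 0.1505]
eef_rot: [0.045, 1.573, -0.044]
ft_force: [-0.3, -0.0, -0.1]
gripper_width: 0.58
```

Run:
```python
from seg import *
im=wrist_still();cv2.imwrite("pics/w20.png",im)
print(to_tool([.6376,.0521,.053],zdir=(.9985,-.0547)))
```

```text
t 27.9 pos [0.6377 0.0532 0.1517] F [ 0.3  0.1 -0.8] w 0.581
t 27.95 pos [0.6379 0.0533 0.1519] F [ 0.2  0.  -0.4] w 0.583
[98.9 -1.2 -0.2 -0.1 -0.   0. ]
```

View pics/w20.png

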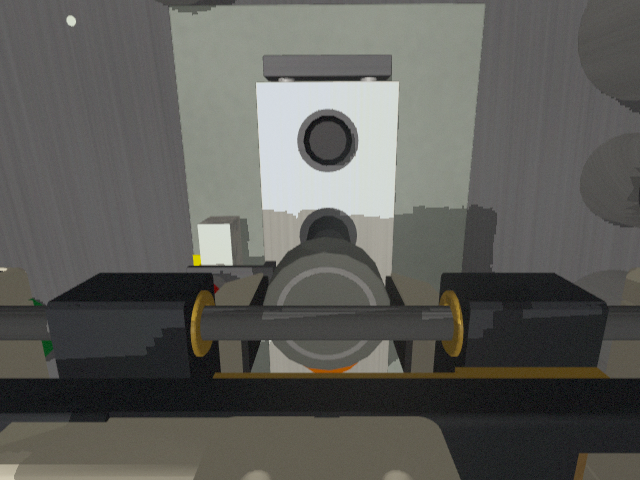

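Request:
jog_arm:
  motion:
    - [40,-1,0,0,0,0,1]
    - [70,-1,0,0,0,0,1]
    - [85,-1,0,0,0,0,1]
    - [94,-1,0,0,0,0,1]
    - [100,-1,0,0,0,0,1]
    - [100,-1,0,0,0,0,1]

```text
clock: 28.7
position: [0.6384, 0.0519, 0.0525]
eef_rot: [0.043, 1.57, -0.043]
ft_force: [0.2, 1.1, -0.6]
gripper_width: 0.577
```

Request:
jog_arm:
  motion:
    - [1,0,0,0,0,0,1]
    - [1,0,0,0,0,0,-0.45]
    - [1,0,0,0,0,0,-0.45]
    - [1,0,0,0,0,0,-0.45]
    - [-40,0,0,0,0,0,-0.45]
    - [-100,0,0,0,0,0,-0.45]
    - [-160,0,0,0,0,0,-0.45]
    - [-160,0,0,0,0,0,-0.45]

```text
clock: 29.7
position: [0.6416, 0.0532, 0.2184]
eef_rot: [0.044, 1.56, -0.042]
ft_force: [0.2, 0.2, -0.3]
gripper_width: 0.725
```

Run:
```python
from seg import *
im=wrist_still();cv2.imwrite("pics/w21.png",im)
im=env.get_image("top");cv2.imwrite("pics/t21.png",im)
rep("top",im,"white",(143,210),(0,0,190),(179,60,255),.024,22)
print(to_tool([.5584,.3764,.14],zdir=(1,.5)))
```

```text
t 29.85 pos [0.6375 0.0514 0.2114] F [-0.9 -0.7 -0.5] w 0.724
t 29.9 pos [0.637  0.0513 0.2106] F [ 0.5  0.9 -0.2] w 0.725
white [143. 210.] 12.3 477 [0.5584 0.3764 0.024 ] r 26.4
[ 7.040e+01  3.202e+02 -9.610e+01 -2.970e+01 -2.000e-01 -0.000e+00]
```

View pics/w21.png

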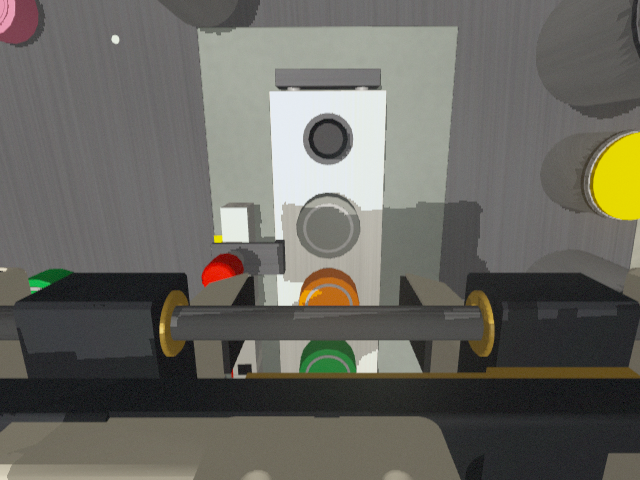

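View pics/t21.png

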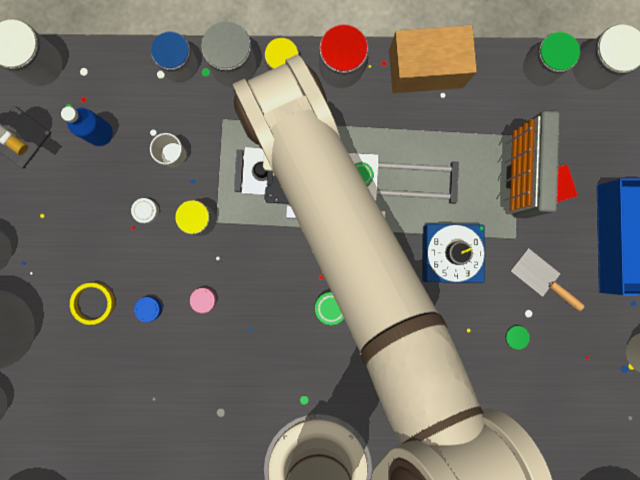

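Request:
jog_arm:
  motion:
    - [0,50,-15,-6,0,0,-0.7]
    - [10,105,-31,-12,0,0,-0.7]
    - [20,165,-50,-18,0,0,-0.7]
    - [30,225,-68,-24,0,0,-0.7]
    - [50,285,-86,-30,0,0,-0.7]
    - [70,320,-96,-30,0,0,-0.7]
    - [70,320,-96,-30,0,0,-0.7]
    - [70,320,-96,-30,0,0,-0.7]
    - [70,320,-96,-30,0,0,-0.7]

```text
clock: 31.08
position: [0.5612, 0.3746, 0.1421]
eef_rot: [-0.366, 1.54, 0.364]
ft_force: [0.2, -0.3, -0.3]
gripper_width: 0.852
```

Run:
```python
from seg import *
im=wrist_still();cv2.imwrite("pics/w22.png",im)
print(proj("wrist",[.5584,.3764,.026]))
print(to_tool([.5584,.3764,.008],zdir=(1,.5)))
```

```text
t 31.23 pos [0.561  0.3752 0.1426] F [ 0.5  0.5 -0.7] w 0.851
t 31.27 pos [0.5608 0.3755 0.1426] F [-0.2  1.1 -0.1] w 0.849
[325.87448592 232.6066473 ]
[134.6   2.   -1.9   0.2   0.    0. ]
```

View pics/w22.png

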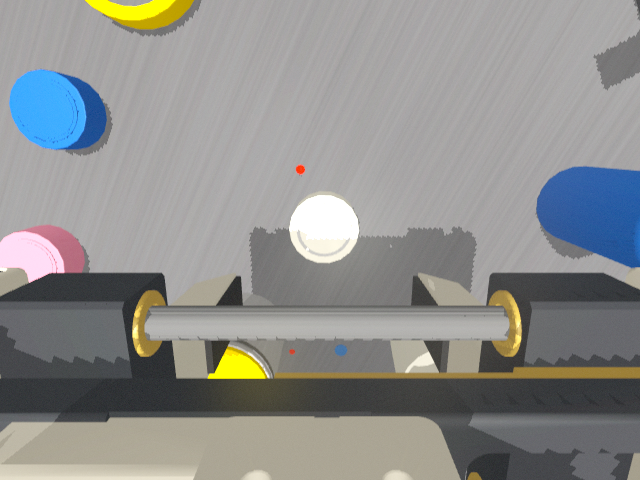

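Request:
jog_arm:
  motion:
    - [50,2,-2,0,0,0,-0.7]
    - [90,2,-2,0,0,0,-0.7]
    - [115,2,-2,0,0,0,-0.7]
    - [134,2,-2,0,0,0,-0.7]
    - [134,2,-2,0,0,0,-0.7]

```text
clock: 31.9
position: [0.5568, 0.3771, 0.0072]
eef_rot: [-0.368, 1.541, 0.367]
ft_force: [0.2, 0.6, 0.0]
gripper_width: 0.85
```

Run:
```python
from seg import *
im=env.get_image("wrist");cv2.imwrite("pics/w23.png",im)
im=env.get_image("top");cv2.imwrite("pics/t23.png",im)
st()
```

```text
t 32.0 pos [0.5578 0.3783 0.0093] F [0.2 0.2 0.3] w 0.851
```

View pics/w23.png

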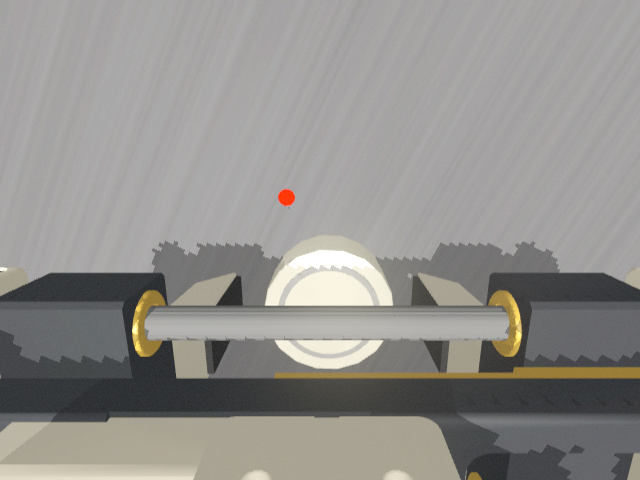

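View pics/t23.png

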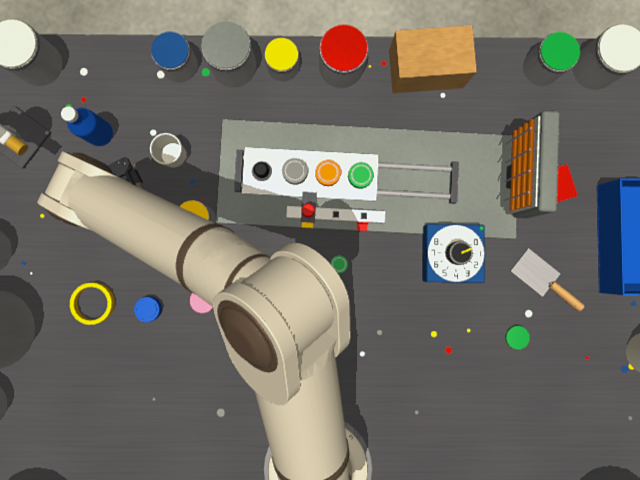

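Request:
jog_arm:
  motion:
    - [0,0,0,0,0,0,1]
    - [0,0,0,0,0,0,1]
    - [0,0,0,0,0,0,1]
    - [0,0,0,0,0,0,1]
    - [0,0,0,0,0,0,1]
    - [-30,0,0,0,0,0,1]
    - [-80,0,0,0,0,0,1]
    - [-150,0,0,0,0,0,1]
    - [-150,0,0,0,0,0,1]
    - [-150,0,0,0,0,0,1]

```text
clock: 33.25
position: [0.5573, 0.3773, 0.1583]
eef_rot: [-0.367, 1.539, 0.367]
ft_force: [-0.3, -0.2, -1.3]
gripper_width: 0.578
```

Run:
```python
from seg import *
im=wrist_still();cv2.imwrite("pics/w24.png",im)
print(to_tool([.6414,.122,.165],zdir=(.9985,-.0547)))
```

```text
t 33.4 pos [0.5562 0.3763 0.1557] F [-0.2  0.7 -0.8] w 0.581
t 33.45 pos [0.5563 0.3764 0.1558] F [-0.2  0.2 -1.4] w 0.579
[-8.900e+00 -2.655e+02 -3.890e+01  3.000e+01 -2.000e-01  1.000e-01]
```

View pics/w24.png

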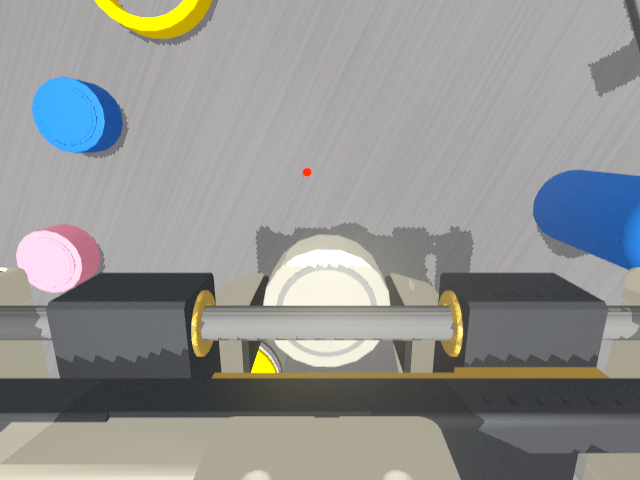

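Request:
jog_arm:
  motion:
    - [-9,-45,-7,5,0,0,1]
    - [-9,-95,-14,10,0,0,1]
    - [-9,-145,-21,16,0,0,1]
    - [-9,-195,-28,22,0,0,1]
    - [-9,-240,-35,28,0,0,1]
    - [-9,-265,-39,30,0,0,1]
    - [-9,-265,-39,30,0,0,1]
    - [-9,-265,-39,30,0,0,1]
    - [-9,-265,-39,30,0,0,1]

```text
clock: 34.58
position: [0.6411, 0.1264, 0.1673]
eef_rot: [0.041, 1.571, -0.039]
ft_force: [-0.0, 0.5, -0.6]
gripper_width: 0.581
```

Run:
```python
from seg import *
im=wrist_still();cv2.imwrite("pics/w25.png",im)
print(to_tool([.6414,.122,.053],zdir=(.9985,-.0547)));print(proj("wrist",[.6418,.122,.065]))
```

```text
t 34.73 pos [0.6416 0.125  0.1673] F [ 0.  0. -1.] w 0.579
t 34.77 pos [0.6417 0.1246 0.1673] F [ 0.  -0.3 -1.5] w 0.581
[ 1.143e+02 -2.600e+00 -2.000e-01  1.000e-01  0.000e+00 -0.000e+00]
[328.66779949 242.19137203]
```

View pics/w25.png

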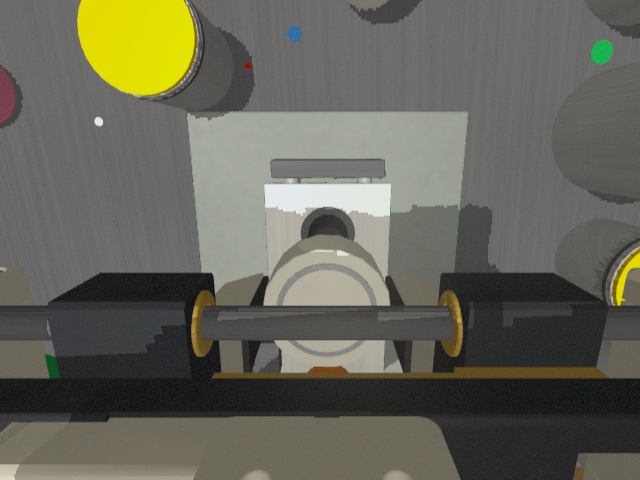

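Request:
jog_arm:
  motion:
    - [50,-2,0,0,0,0,1]
    - [85,-2,0,0,0,0,1]
    - [100,-2,0,0,0,0,1]
    - [109,-2,0,0,0,0,1]
    - [114,-2,0,0,0,0,1]
    - [114,-2,0,0,0,0,1]
    - [114,-2,0,0,0,0,1]

```text
clock: 35.65
position: [0.6426, 0.1217, 0.0542]
eef_rot: [0.044, 1.569, -0.043]
ft_force: [-0.5, -0.5, -1.5]
gripper_width: 0.579
```

Request:
jog_arm:
  motion:
    - [1,0,0,0,0,0,1]
    - [1,0,0,0,0,0,-0.45]
    - [1,0,0,0,0,0,-0.45]
    - [1,0,0,0,0,0,-0.45]
    - [-40,0,0,0,0,0,-0.45]
    - [-100,0,0,0,0,0,-0.45]
    - [-160,0,0,0,0,0,-0.45]
    - [-160,0,0,0,0,0,-0.45]

```text
clock: 36.65
position: [0.6453, 0.1232, 0.2196]
eef_rot: [0.045, 1.56, -0.041]
ft_force: [0.5, 0.5, -0.6]
gripper_width: 0.726
```

Run:
```python
from seg import *
im=wrist_still();cv2.imwrite("pics/w26.png",im)
im=env.get_image("scene");cv2.imwrite("pics/s26.png",im)
print(to_tool([.5512,.0218,.19],zdir=(.0547,.9985)))
```

```text
t 36.8 pos [0.6413 0.1209 0.2123] F [-0.5 -0.3 -0. ] w 0.726
t 36.85 pos [0.6409 0.1208 0.2115] F [-0.4 -0.4  0.5] w 0.725
[ 2.160e+01 -1.038e+02 -8.390e+01  9.000e+01 -1.000e-01  2.000e-01]
```

View pics/w26.png

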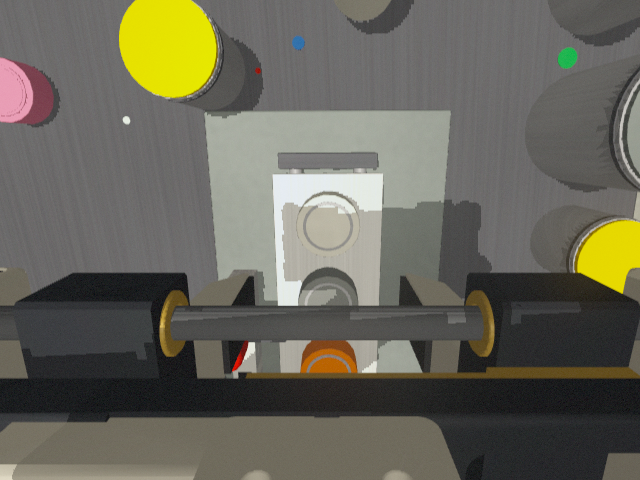

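View pics/s26.png

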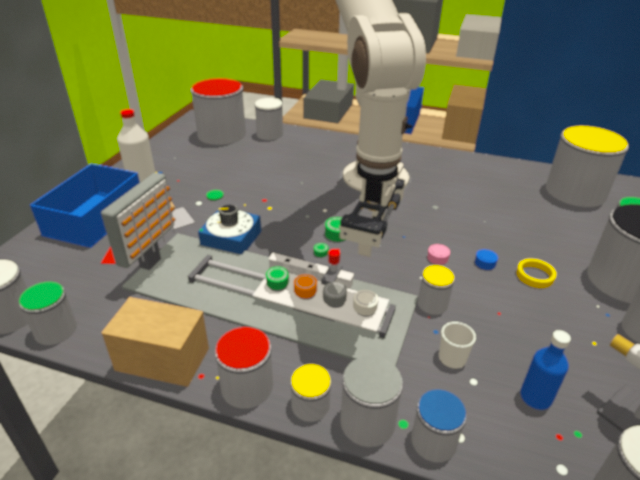

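Run:
```python
from seg import *
im=cv2.imread("pics/s26.png");K=4
z=cv2.resize(im[245:330,240:420],None,fx=K,fy=K,interpolation=cv2.INTER_CUBIC)
for p in([.6304,-.0877],[.6342,-.0178],[.638,.0521],[.6418,.122]):
    pts=np.array([proj("scene",[p[0]+.027*np.cos(a),p[1]+.027*np.sin(a),.069]) for a in np.linspace(0,6.28,40)])
    cv2.polylines(z,[np.int32((pts-[240,245])*K)],True,(255,0,255),1)
cv2.imwrite("pics/s26z.png",z)
```

```text
(no output)
```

View pics/s26z.png

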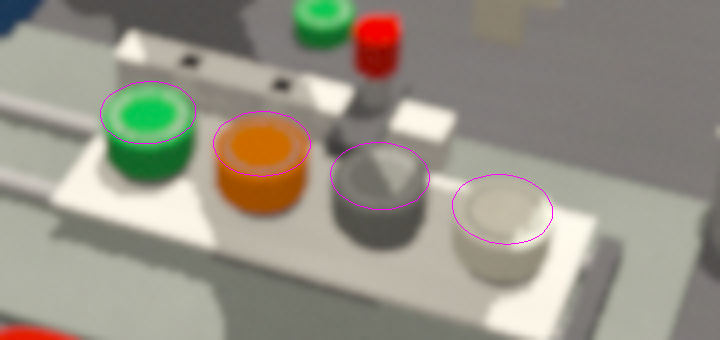

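Request:
jog_arm:
  motion:
    - [0,-12,-9,10,0,0,-0.3]
    - [0,-24,-19,20,0,0,-0.3]
    - [0,-36,-29,30,0,0,-0.3]
    - [0,-48,-39,40,0,0,-0.3]
    - [0,-60,-49,50,0,0,-0.3]
    - [0,-72,-59,60,0,0,-0.3]
    - [0,-84,-69,70,0,0,-0.3]
    - [0,-96,-79,80,0,0,-0.3]
    - [0,-104,-84,90,0,0,-0.3]
    - [0,-104,-84,90,0,0,-0.3]

```text
clock: 38.15
position: [0.5512, 0.0214, 0.2119]
eef_rot: [1.248, 1.184, -1.252]
ft_force: [0.1, 0.1, 0.9]
gripper_width: 0.648
```

Run:
```python
from seg import *
im=wrist_still();cv2.imwrite("pics/w27.png",im)
rep("wrist",im,"knob",(327,215),(0,180,150),(5,255,255),.1035,40)
print(to_tool([.5512,.0218,.070],zdir=(.0547,.9985)))
```

```text
t 38.3 pos [0.5522 0.0229 0.2125] F [ 0.2  0.9 -0.7] w 0.653
t 38.35 pos [0.5523 0.0229 0.2127] F [-0.7  1.  -0.1] w 0.653
knob [327.5 237.6] 17.7 827 [0.5501 0.022  0.1035] r 13.3
[142.7  -0.9   1.3   0.2  -0.    0. ]
```

View pics/w27.png

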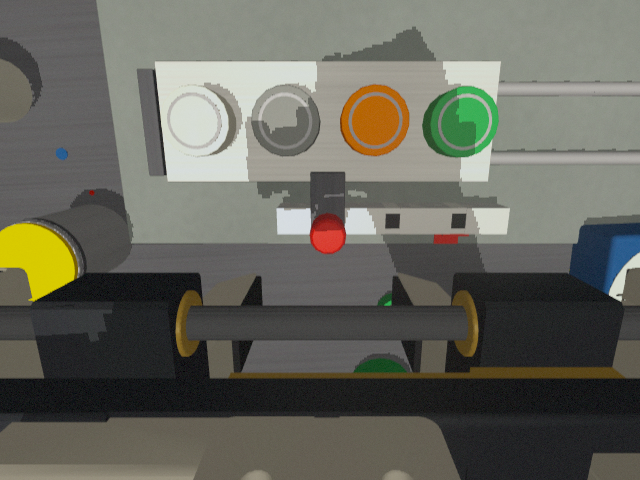

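Request:
jog_arm:
  motion:
    - [50,-1,1,0,0,0,-0.3]
    - [100,-1,1,0,0,0,-0.3]
    - [142,-1,1,0,0,0,-0.3]
    - [142,-1,1,0,0,0,-0.3]
    - [142,-1,1,0,0,0,1]
    - [142,-1,1,0,0,0,1]
    - [142,-1,1,0,0,0,1]
    - [142,-1,1,0,0,0,1]

```text
clock: 39.35
position: [0.5522, 0.0215, 0.0724]
eef_rot: [1.251, 1.181, -1.248]
ft_force: [0.0, 0.9, 4.6]
gripper_width: 0.3
```

Request:
jog_arm:
  motion:
    - [0,0,0,0,0,0,1]
    - [-8,0,0,0,0,0,1]
    - [-16,0,0,0,0,0,1]
    - [-17,0,0,0,0,0,1]
    - [-17,0,0,0,0,0,1]

```text
clock: 39.98
position: [0.552, 0.0214, 0.0874]
eef_rot: [1.251, 1.182, -1.248]
ft_force: [7.1, 0.9, -15.6]
gripper_width: 0.296
```

Run:
```python
from seg import *
im=wrist_still();cv2.imwrite("pics/w28.png",im)
```

```text
t 40.12 pos [0.552  0.0214 0.0872] F [  7.5   0.8 -15.2] w 0.295
t 40.17 pos [0.552  0.0214 0.0872] F [  7.5   1.4 -14.9] w 0.297
```

View pics/w28.png

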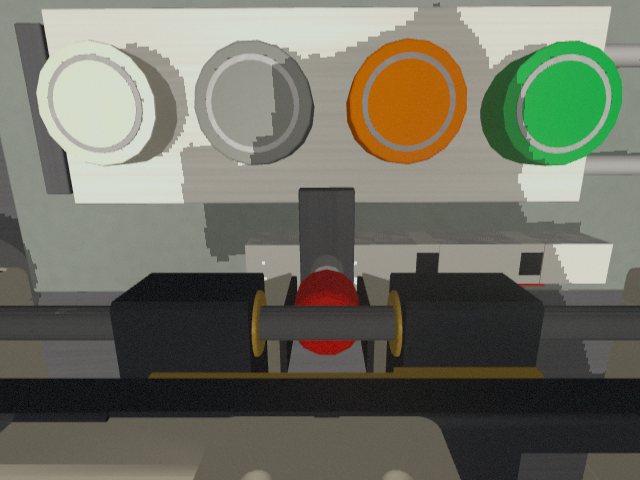

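Request:
jog_arm:
  motion:
    - [-1,0,12,0,0,0,1]
    - [-1,0,30,0,0,0,1]
    - [-1,0,50,0,0,0,1]
    - [-1,0,70,0,0,0,1]
    - [-1,0,90,0,0,0,1]
    - [-1,0,106,0,0,0,1]
    - [-1,0,115,0,0,0,1]
    - [-1,0,119,0,0,0,1]
    - [-1,0,119,0,0,0,1]
    - [-1,0,119,0,0,0,1]

```text
clock: 41.42
position: [0.5459, -0.0981, 0.0883]
eef_rot: [1.251, 1.181, -1.248]
ft_force: [9.3, -1.2, -16.9]
gripper_width: 0.297
```

Run:
```python
from seg import *
im=wrist_still();cv2.imwrite("pics/w29.png",im)
```

```text
t 41.58 pos [ 0.5459 -0.0981  0.0883] F [  8.5  -1.9 -15.8] w 0.294
t 41.62 pos [ 0.5459 -0.0981  0.0883] F [  8.3  -0.7 -15.4] w 0.3
```

View pics/w29.png

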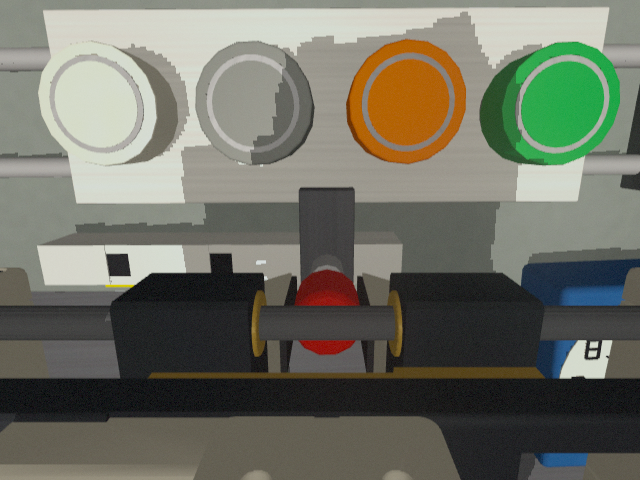

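Request:
jog_arm:
  motion:
    - [6,0,0,0,0,0,1]
    - [12,0,0,0,0,0,1]
    - [16,0,0,0,0,0,1]
    - [17,0,0,0,0,0,1]
    - [17,0,0,0,0,0,1]

```text
clock: 42.25
position: [0.546, -0.098, 0.0725]
eef_rot: [1.251, 1.18, -1.248]
ft_force: [5.3, -1.5, -6.7]
gripper_width: 0.298
```

Request:
jog_arm:
  motion:
    - [0,0,0,0,0,0,-0.3]
    - [0,0,0,0,0,0,-0.3]
    - [0,0,0,0,0,0,-0.3]
    - [-45,0,0,0,0,0,-0.3]
    - [-105,0,0,0,0,0,-0.3]
    - [-165,0,0,0,0,0,-0.3]
    - [-180,0,0,0,0,0,-0.3]
    - [-180,0,0,0,0,0,-0.3]

```text
clock: 43.25
position: [0.545, -0.0976, 0.2531]
eef_rot: [1.25, 1.18, -1.249]
ft_force: [-0.3, 0.6, -0.4]
gripper_width: 0.651
```

Run:
```python
from seg import *
im=wrist_still();cv2.imwrite("pics/w30.png",im)
rep("wrist",im,"knob",(327,215),(0,180,150),(5,255,255),.1035,40)
t=env.get_image("top");cv2.imwrite("pics/t30.png",cv2.resize(t[140:320,220:520],None,fx=2.6,fy=2.6,interpolation=cv2.INTER_CUBIC))
```

```text
t 43.4 pos [ 0.5432 -0.0974  0.2501] F [-0.9  0.2  0.3] w 0.647
t 43.45 pos [ 0.5432 -0.0974  0.25  ] F [-0.6 -0.1 -0.8] w 0.648
knob [326.3 222.5] 15.1 658 [ 0.5444 -0.0975  0.1035] r 12.8
```

View pics/w30.png

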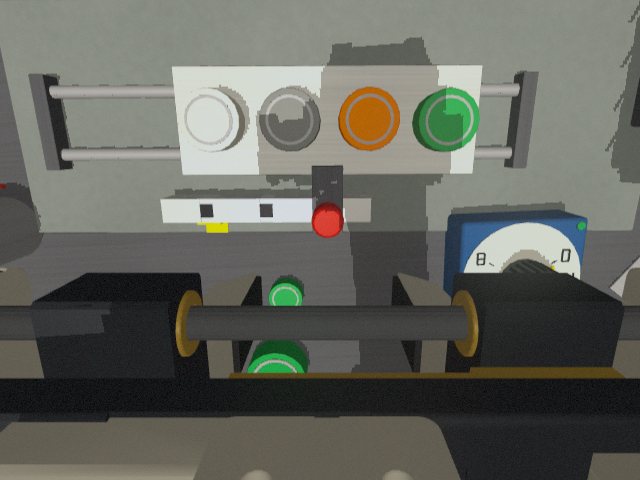

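View pics/t30.png

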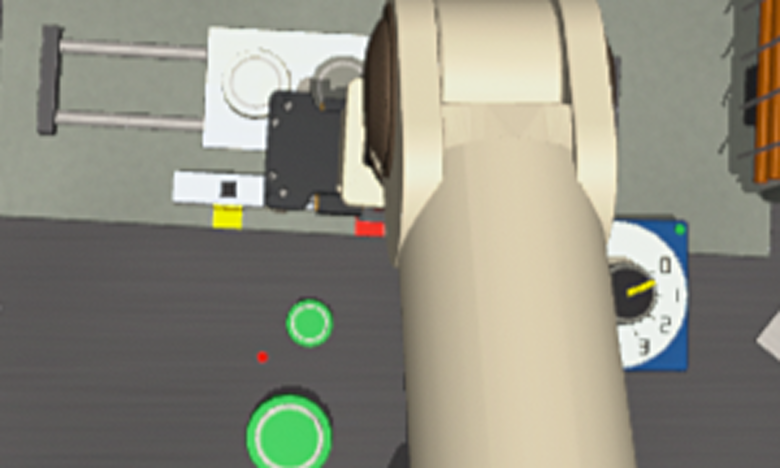

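Run:
```python
from seg import *
im=cv2.imread("pics/top0.png")
X=rep("top",im,"disc",(456,252),(0,0,150),(179,70,255),.056,34)
hsv=cv2.cvtColor(im,cv2.COLOR_BGR2HSV)
m=cv2.inRange(hsv,(95,120,60),(125,255,255));M=np.zeros_like(m);M[215:290,415:495]=255;m&=M
cn=cv2.convexHull(np.vstack(cv2.findContours(m,0,2)[0]));print(cv2.minAreaRect(cn));b=cv2.minAreaRect(cn);
print(ray("top",b[0],.055),[ray("top",p,.055).round(4).tolist() for p in cv2.boxPoints(b)])
print("axis proj top",proj("top",[*X[:2],.099]))
K=8;z=cv2.resize(im[220:285,420:490],None,fx=K,fy=K,interpolation=cv2.INTER_CUBIC)
for zz,c,r in((.099,(0,0,255),.024),(.056,(0,255,0),.05)):
    pts=np.array([proj("top",[X[0]+r*np.cos(a),X[1]+r*np.sin(a),zz]) for a in np.linspace(0,6.28,40)])
    cv2.polylines(z,[np.int32((pts-[420,220])*K)],True,c,1)
cv2.imwrite("pics/dialz.png",z)
```

```text
disc [455.6 252.9] 28.5 1989 [ 0.4662 -0.2924  0.056 ] r 60.6
((453.5, 253.0), (58.0, 61.0), 90.0)
[ 0.46604915 -0.28822012  0.055     ] [[0.5274, -0.2239, 0.055], [0.5277, -0.3539, 0.055], [0.4049, -0.3523, 0.055], [0.4048, -0.223, 0.055]]
axis proj top [460.72851746 252.45604531]
```

View pics/dialz.png

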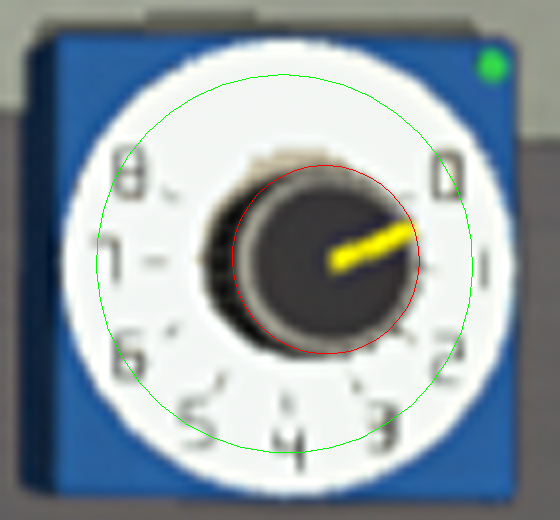

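Run:
```python
from seg import *
s,T=st();print(np.round(s["joint_pos"],3))
print(to_tool([.4662,-.2924,.20],zdir=(.0547,.9985)))
```

```text
t 43.5 pos [ 0.5434 -0.0973  0.2501] F [-0.   0.7 -0.2] w 0.649
[ 0.504  0.305 -0.455  1.77   0.148  1.104 -1.627]
[ 50.2 -66.2 199.1  -0.   -0.    0.2]
```

Run:
```python
from seg import *
env.get_image("scene");env.get_image("top")
o=[]
for n in("top","scene"):
    r=env.spot_point(n,"lamp");print(n,[(np.round(q["at"][::-1],1).tolist(),round(q["confidence"],2)) for q in r[:3]])
    if r:o.append((n,r[0]["at"][::-1]))
if len(o)==2:print(tri(o))
org=np.array([.6336,-.0431,0]);ey=np.array([.0547,.9985,0]);ex=np.array([.9985,-.0547,0])
im=cv2.imread("pics/top0.png");K=3;z=cv2.resize(im[90:290,400:600],None,fx=K,fy=K)
for ly in(-.26,-.28,-.30,-.32):
    for sx in(-.095,.095):
        q=[tuple(np.int32((proj("top",org+sx*ex+ly*ey+[0,0,h])-[400,90])*K)) for h in(.07,.22)]
        cv2.line(z,q[0],q[1],(255,0,255),1)
        cv2.putText(z,str(ly),q[1],0,.4,(255,255,0),1)
cv2.imwrite("pics/lamp.png",z)
```

```text
top [([521.0, 163.2], 0.6), ([338.6, 176.2], 0.29)]
scene [([150.8, 221.1], 0.91)]
[ 0.64005442 -0.39810201  0.14854411]
```

View pics/lamp.png

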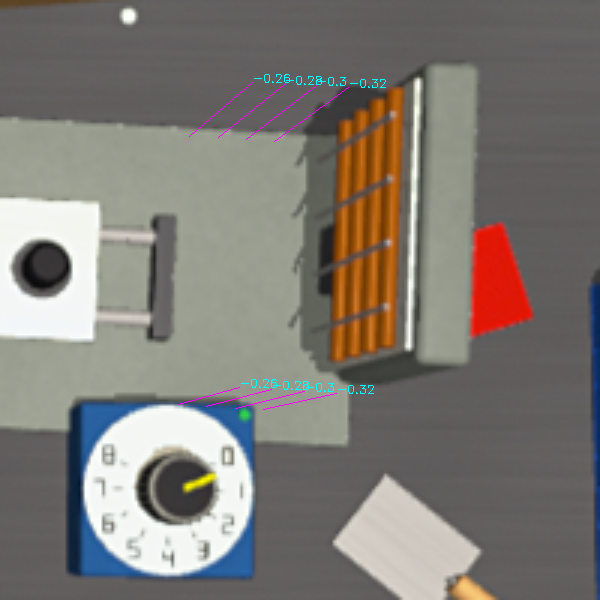

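Request:
jog_arm:
  motion:
    - [-10,-10,30,-10,0,0,-0.5]
    - [-10,-20,60,-20,0,0,-0.5]
    - [-10,-30,90,-30,0,0,-0.5]
    - [-10,-40,120,-40,0,0,-0.5]
    - [-10,-50,150,-50,0,0,-0.5]
    - [-10,-60,180,-60,0,0,-0.5]
    - [-10,-66,199,-70,0,0,-0.5]
    - [-10,-66,199,-80,0,0,-0.5]
    - [-10,-66,199,-84,0,0,-0.5]
    - [-10,-66,199,-84,0,0,-0.5]

```text
clock: 44.95
position: [0.4677, -0.2926, 0.2619]
eef_rot: [0.127, 1.567, -0.126]
ft_force: [-0.4, 1.0, -0.4]
gripper_width: 0.749
```

Request:
jog_arm:
  motion:
    - [0,0,0,-10,0,0,-0.5]
    - [0,0,0,-20,0,0,-0.5]
    - [0,0,0,-30,0,0,-0.5]
    - [0,0,0,-40,0,0,-0.5]
    - [0,0,0,-50,0,0,-0.5]
    - [0,0,0,-60,0,0,-0.5]
    - [0,0,0,-70,0,0,-0.5]
    - [0,0,0,-80,0,0,-0.5]
    - [0,0,0,-84,0,0,-0.5]
    - [0,0,0,-84,0,0,-0.5]

```text
clock: 46.2
position: [0.4678, -0.2925, 0.262]
eef_rot: [-1.01, 1.323, 1.011]
ft_force: [-0.2, 0.5, -0.2]
gripper_width: 0.749
```

Run:
```python
from seg import *
im=wrist_still();cv2.imwrite("pics/w31.png",im)
s,T=st();print(np.round(s["joint_pos"],3),T.round(3))
print(to_tool([.4662,-.2924,.07]))
print(proj("wrist",[.4662,-.2924,.099]))
```

```text
t 46.35 pos [ 0.4678 -0.2925  0.2621] F [-0.6 -1.1 -0.2] w 0.748
t 46.4 pos [ 0.4678 -0.2925  0.2622] F [-0.3  0.3 -0.7] w 0.75
t 46.4 pos [ 0.4678 -0.2925  0.2622] F [-0.3  0.3 -0.7] w 0.75
[ 1.196  0.373 -0.86   1.751  0.306  1.159  1.55 ] [[ 0.    -0.965  0.263]
 [-0.     0.263  0.965]
 [-1.    -0.    -0.   ]]
[192.2   1.6  -0.3]
[326.8039241  221.99495721]
```

View pics/w31.png

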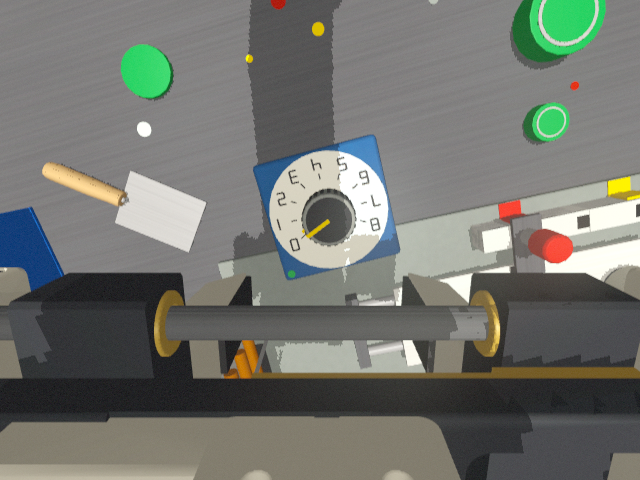

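Run:
```python
from seg import *
im=cv2.imread("pics/w31.png");K=5
u0,v0=250,130
z=cv2.resize(im[v0:285,u0:405],None,fx=K,fy=K,interpolation=cv2.INTER_CUBIC)
for (x,y),c in(((.4662,-.2924),(0,0,255)),):
  for zz,r in((.099,.024),(.056,.0605)):
    pts=np.array([proj("wrist",[x+r*np.cos(a),y+r*np.sin(a),zz]) for a in np.linspace(0,6.28,40)])
    cv2.polylines(z,[np.int32((pts-[u0,v0])*K)],True,c,1)
cv2.imwrite("pics/w31z.png",z[:600])
```

```text
(no output)
```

View pics/w31z.png

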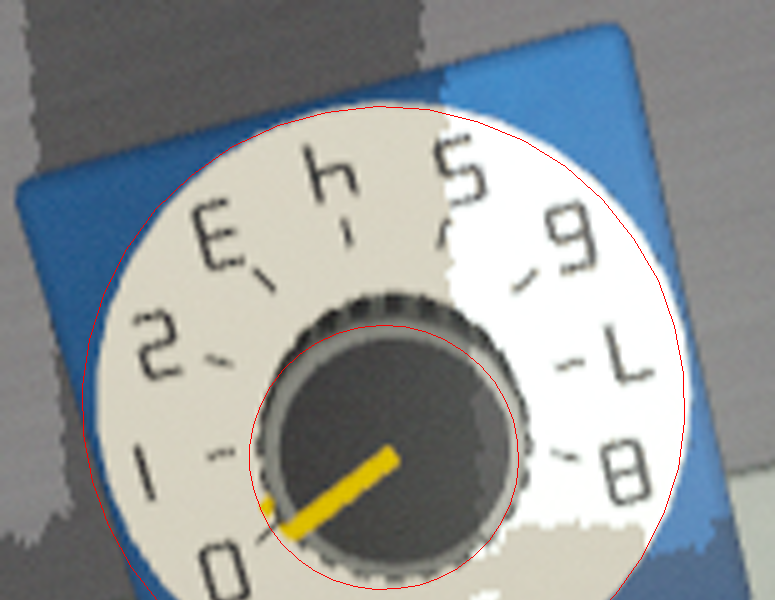

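Request:
jog_arm:
  motion:
    - [60,2.5,0.5,0,0,0,-0.5]
    - [120,2.5,0.5,0,0,0,-0.5]
    - [170,2.5,0.5,0,0,0,-0.5]
    - [190,2.5,0.5,0,0,0,-0.5]
    - [190,2.5,0.5,0,0,0,-0.5]
    - [190,2.5,0.5,0,0,0,1]
    - [190,2.5,0.5,0,0,0,1]
    - [190,2.5,0.5,0,0,0,1]
    - [190,2.5,0.5,0,0,0,1]

```text
clock: 47.52
position: [0.4672, -0.2906, 0.0739]
eef_rot: [-1.014, 1.32, 1.011]
ft_force: [0.1, 3.2, 7.2]
gripper_width: 0.521
```

Run:
```python
from seg import *
im=wrist_still();cv2.imwrite("pics/w32.png",im)
s,T=st();print(s["wrist_torque"])
```

```text
t 47.67 pos [ 0.4672 -0.2906  0.0739] F [-0.1  4.   6.1] w 0.517
t 47.73 pos [ 0.4672 -0.2906  0.0739] F [1.  4.6 7.5] w 0.513
t 47.73 pos [ 0.4672 -0.2906  0.0739] F [1.  4.6 7.5] w 0.513
[ 0.98443522 -0.18918849  0.0410471 ]
```

View pics/w32.png

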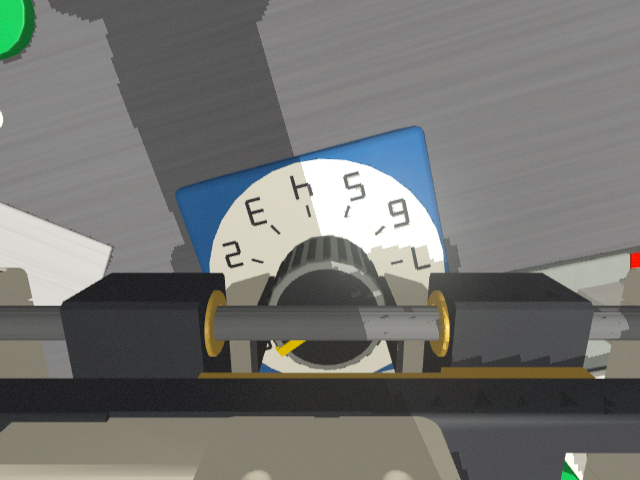

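Request:
jog_arm:
  motion:
    - [0,0,0,10,0,0,1]
    - [0,0,0,20,0,0,1]
    - [0,0,0,30,0,0,1]
    - [0,0,0,40,0,0,1]
    - [0,0,0,50,0,0,1]
    - [0,0,0,60,0,0,1]
    - [0,0,0,70,0,0,1]
    - [0,0,0,80,0,0,1]
    - [0,0,0,90,0,0,1]
    - [0,0,0,90,0,0,1]

```text
clock: 48.98
position: [0.4658, -0.2915, 0.0739]
eef_rot: [0.208, 1.56, -0.21]
ft_force: [-3.5, 2.2, 9.0]
gripper_width: 0.518
```

Run:
```python
from seg import *
im=wrist_still();cv2.imwrite("pics/w33.png",im)
t=env.get_image("top");cv2.imwrite("pics/t33.png",t)
s,T=st();print(s["wrist_torque"],s["joint_pos"][6])
```

```text
t 49.12 pos [ 0.4658 -0.2915  0.0739] F [-2.9  2.8 10.2] w 0.52
t 49.17 pos [ 0.4658 -0.2915  0.0739] F [-2.7  1.1  8.9] w 0.518
t 49.23 pos [ 0.4658 -0.2915  0.0739] F [-2.6  2.9  9.5] w 0.52
[0.50923755 0.5874279  0.01989445] 0.03353083915750537
```

View pics/w33.png

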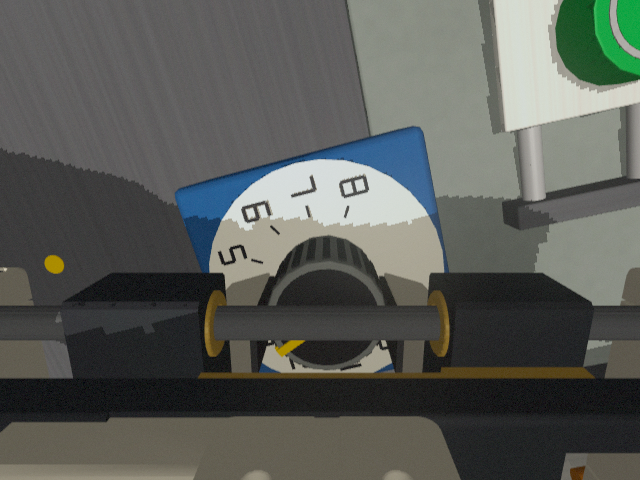

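View pics/t33.png

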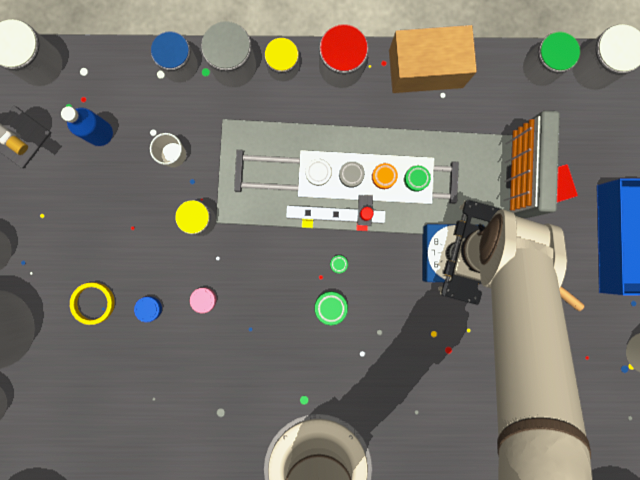

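Request:
jog_arm:
  motion:
    - [0,0,0,0,0,0,-0.5]
    - [0,0,0,0,0,0,-0.5]
    - [0,0,0,0,0,0,-0.5]
    - [-50,0,0,0,0,0,-0.5]
    - [-50,0,0,-10,0,0,-0.5]
    - [-50,0,0,-20,0,0,-0.5]
    - [-50,0,0,-30,0,0,-0.5]
    - [-50,0,0,-40,0,0,-0.5]
    - [-50,0,0,-45,0,0,-0.5]
    - [-50,0,0,-45,0,0,-0.5]

```text
clock: 50.48
position: [0.4653, -0.2915, 0.122]
eef_rot: [-0.407, 1.532, 0.408]
ft_force: [0.3, 0.2, -0.2]
gripper_width: 0.75
```

Request:
jog_arm:
  motion:
    - [0,0,0,-10,0,0,-0.5]
    - [0,0,0,-20,0,0,-0.5]
    - [0,0,0,-30,0,0,-0.5]
    - [0,0,0,-40,0,0,-0.5]
    - [0,0,0,-45,0,0,-0.5]
    - [0,0,0,-45,0,0,-0.5]
    - [0,0,0,-45,0,0,-0.5]

```text
clock: 51.35
position: [0.4654, -0.2914, 0.1221]
eef_rot: [-1.01, 1.324, 1.01]
ft_force: [-0.3, -0.1, 0.6]
gripper_width: 0.749
```

Run:
```python
from seg import *
im=wrist_still();cv2.imwrite("pics/w34.png",im)
print(to_tool([.4662,-.2913,.073]))
```

```text
t 51.5 pos [ 0.4655 -0.2914  0.1222] F [ 0.7  0.7 -0.7] w 0.75
t 51.55 pos [ 0.4655 -0.2914  0.1222] F [ 0.2  0.8 -0.2] w 0.752
[49.2 -0.6  0.3]
```

View pics/w34.png

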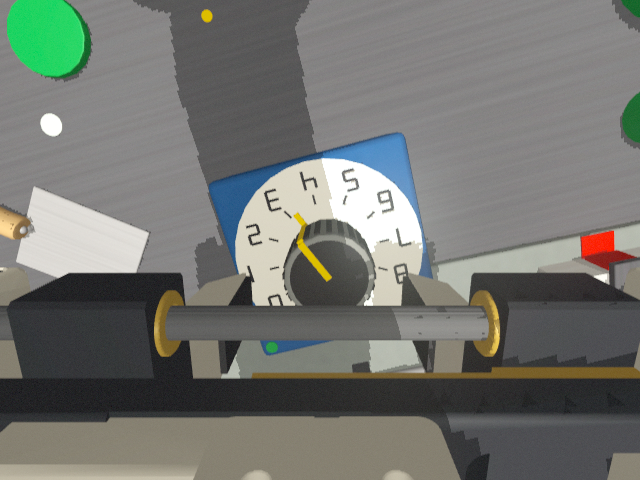

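Pointer stands at 3. One more 90° turn.

Request:
jog_arm:
  motion:
    - [30,0,0,0,0,0,-0.5]
    - [49,0,0,0,0,0,-0.5]
    - [49,0,0,0,0,0,-0.5]
    - [49,0,0,0,0,0,1]
    - [49,0,0,0,0,0,1]
    - [49,0,0,0,0,0,1]
    - [49,0,0,0,0,0,1]

```text
clock: 52.42
position: [0.4665, -0.2905, 0.0739]
eef_rot: [-1.013, 1.321, 1.012]
ft_force: [-0.7, 4.8, 5.6]
gripper_width: 0.515
```

Request:
jog_arm:
  motion:
    - [0,0,0,10,0,0,1]
    - [0,0,0,20,0,0,1]
    - [0,0,0,30,0,0,1]
    - [0,0,0,40,0,0,1]
    - [0,0,0,50,0,0,1]
    - [0,0,0,60,0,0,1]
    - [0,0,0,70,0,0,1]
    - [0,0,0,80,0,0,1]
    - [0,0,0,90,0,0,1]
    - [0,0,0,90,0,0,1]

```text
clock: 53.68
position: [0.4659, -0.2908, 0.074]
eef_rot: [0.207, 1.561, -0.207]
ft_force: [0.2, 4.3, 5.7]
gripper_width: 0.512
```

Request:
jog_arm:
  motion:
    - [0,0,0,0,0,0,1]
    - [0,0,0,0,0,0,-0.5]
    - [0,0,0,0,0,0,-0.5]
    - [0,0,0,0,0,0,-0.5]
    - [-50,0,0,0,0,0,-0.5]
    - [-110,0,0,0,0,0,-0.5]
    - [-170,0,0,0,0,0,-0.5]
    - [-200,0,0,0,0,0,-0.5]
    - [-200,0,0,0,0,0,-0.5]

```text
clock: 54.8
position: [0.467, -0.2926, 0.2763]
eef_rot: [0.205, 1.555, -0.21]
ft_force: [0.2, -0.3, -0.2]
gripper_width: 0.75
```

Run:
```python
from seg import *
im=wrist_still();cv2.imwrite("pics/w35.png",im)
t=env.get_image("top");cv2.imwrite("pics/t35.png",t)
```

```text
t 54.95 pos [ 0.4646 -0.2912  0.2719] F [ 0.8  0.1 -0.4] w 0.751
t 55.0 pos [ 0.4645 -0.2911  0.2715] F [ 1.1 -0.1 -1.1] w 0.752
```

View pics/w35.png

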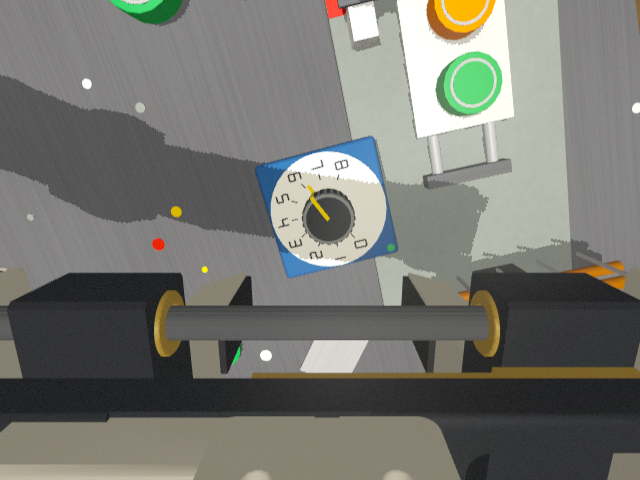

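View pics/t35.png

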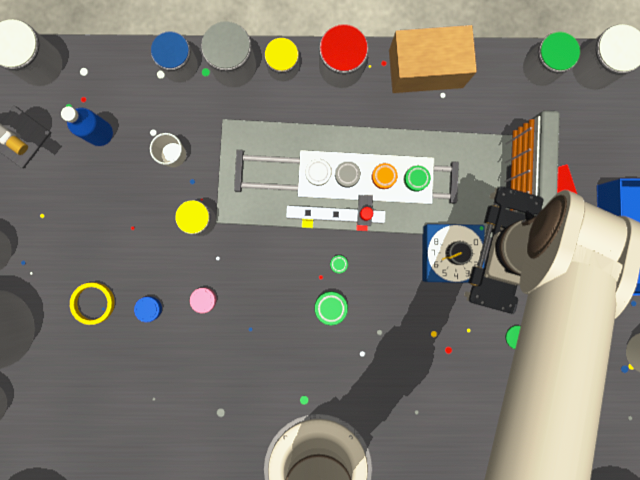

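Run:
```python
from seg import *
t=env.get_image("top");s=env.get_image("scene");cv2.imwrite("pics/s36.png",s)
print([round(x,2) for x in env.state()["position"]])
a=cv2.resize(t[140:230,290:440],None,fx=5,fy=5,interpolation=cv2.INTER_CUBIC);cv2.imwrite("pics/t36z.png",a)
# caps drawn at expected
K=4;z=cv2.resize(s[235:330,200:360],None,fx=K,fy=K,interpolation=cv2.INTER_CUBIC)
ey=np.array([.0547,.9985])
for p in([.6304,-.0877],[.6342,-.0178],[.638,.0521],[.6418,.122]):
    p=np.array(p)-.12*ey
    pts=np.array([proj("scene",[p[0]+.027*np.cos(a),p[1]+.027*np.sin(a),.069]) for a in np.linspace(0,6.28,40)])
    cv2.polylines(z,[np.int32((pts-[200,235])*K)],True,(255,0,255),1)
cv2.imwrite("pics/s36z.png",z)
```

```text
[np.float64(0.46), np.float64(-0.29), np.float64(0.27)]
```

View pics/t36z.png

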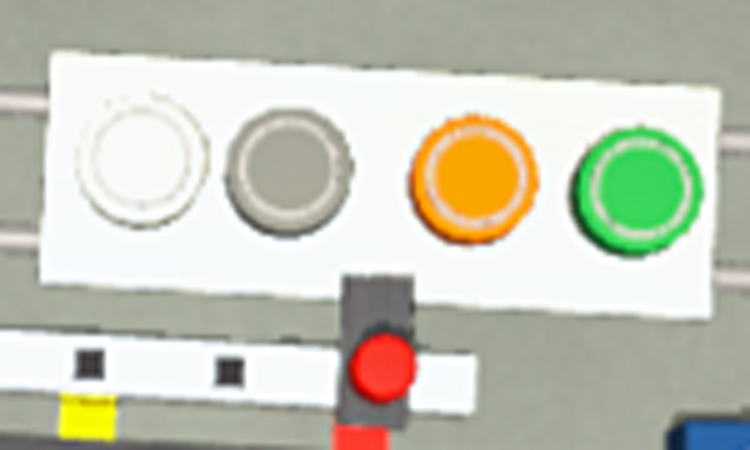

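View pics/s36z.png

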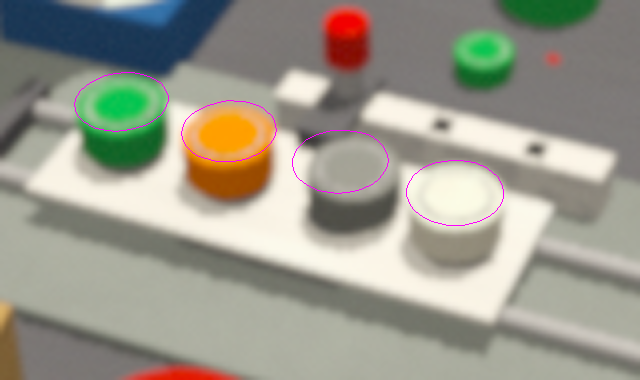

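Run:
```python
from seg import *
t=env.get_image("top")
W=rep("top",t,"orange",(384,176),(8,120,140),(22,255,255),.067,18)
cs=[(290+x/5,140+y/5) for x,y in((145,160),(291,169),(478,177),(641,188))]
X=np.array([ray("top",c,.069) for c in cs]);print(X.round(4))
ey=np.array([.0547,.9985,0]);print((X@ey).round(4),np.diff(X@ey).round(4),(X@np.array([.9985,-.0547,0])).round(4))
print(to_tool([X[1][0],X[1][1],.15],zdir=(.9985,-.0547)))
```

```text
orange [384.9 174.9] 8.4 227 [ 0.63   -0.1419  0.067 ] r 17.8
[[ 0.6353 -0.0031  0.069 ]
 [ 0.6317 -0.0645  0.069 ]
 [ 0.6286 -0.1432  0.069 ]
 [ 0.6243 -0.2119  0.069 ]]
[ 0.0317 -0.0298 -0.1086 -0.1774] [-0.0615 -0.0788 -0.0689] [0.6345 0.6343 0.6355 0.6349]
[ 1.220e+02  2.623e+02  1.019e+02 -1.200e+01 -1.000e-01 -1.000e-01]
```

Request:
jog_arm:
  motion:
    - [0,50,20,-6,0,0,-0.45]
    - [0,105,41,-12,0,0,-0.45]
    - [0,160,62,-12,0,0,-0.45]
    - [20,215,84,-12,0,0,-0.45]
    - [60,262,102,-12,0,0,-0.45]
    - [110,262,102,-12,0,0,-0.45]
    - [110,262,102,-12,0,0,-0.45]
    - [110,262,102,-12,0,0,-0.45]

```text
clock: 56.2
position: [0.633, -0.0662, 0.1644]
eef_rot: [0.044, 1.569, -0.045]
ft_force: [-0.9, 1.0, 0.2]
gripper_width: 0.726
```

Run:
```python
from seg import *
im=wrist_still();cv2.imwrite("pics/w37.png",im)
print(proj("wrist",[.6317,-.0645,.069]))
print(to_tool([.6317,-.0645,.054],zdir=(.9985,-.0547)))
```

```text
t 56.35 pos [ 0.6339 -0.0664  0.1658] F [-0.1  1.  -0.3] w 0.726
t 56.4 pos [ 0.6338 -0.0662  0.1656] F [ 0.4  0.2 -0.4] w 0.721
[324.87912684 238.36194904]
[ 1.116e+02  1.700e+00 -2.600e+00 -1.000e-01  2.000e-01  0.000e+00]
```

View pics/w37.png

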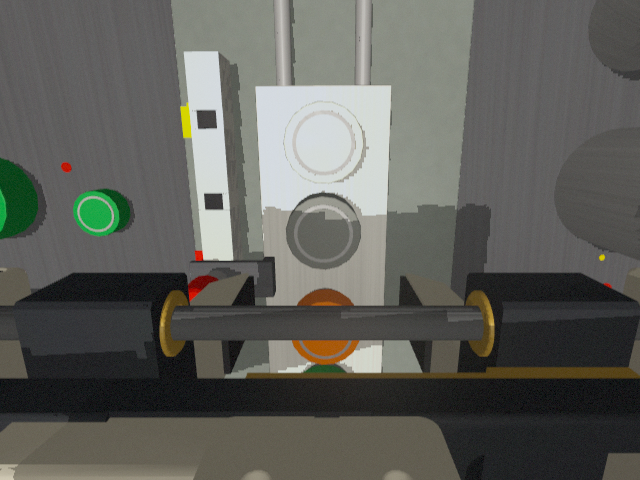

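Run:
```python
from seg import *
im=env.get_image("wrist");st();K=3;u0,v0=230,80
z=cv2.resize(im[v0:280,u0:430],None,fx=K,fy=K,interpolation=cv2.INTER_CUBIC)
ey=np.array([.0547,.9985])
for p,zz,c in(((.6380,.0521),.069,(255,0,255)),((.6418,.122),.069,(255,0,255)),((.638+.0005,.0521+.0086),.069,(0,255,0)),((.638+.0005,.0521+.0086),.043,(0,255,0))):
    p=np.array(p)-.12*ey
    for r in(.027,):
        pts=np.array([proj("wrist",[p[0]+r*np.cos(a),p[1]+r*np.sin(a),zz]) for a in np.linspace(0,6.28,60)])
        cv2.polylines(z,[np.int32((pts-[u0,v0])*K)],True,c,1)
cv2.imwrite("pics/w38.png",z)
```

```text
t 56.45 pos [ 0.6335 -0.0661  0.1653] F [ 0.5 -0.  -0.6] w 0.725
```

View pics/w38.png

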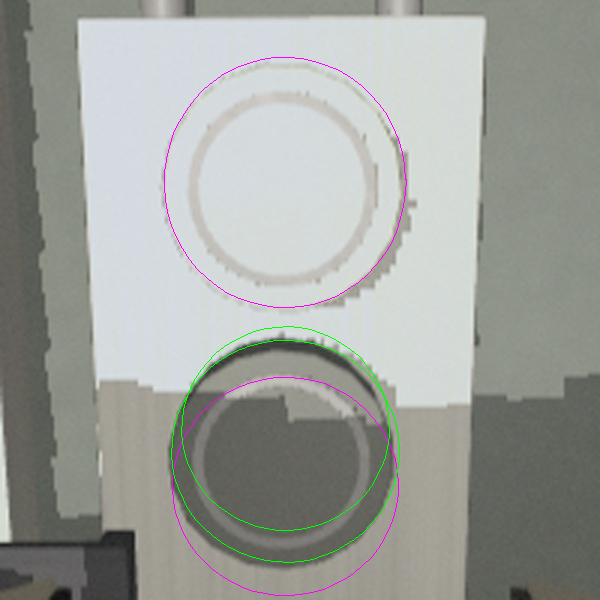

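Request:
jog_arm:
  motion:
    - [40,4,-2,0,0,0,-0.45]
    - [80,4,-2,0,0,0,-0.45]
    - [100,4,-2,0,0,0,-0.45]
    - [110,4,-2,0,0,0,-0.45]
    - [110,4,-2,0,0,0,-0.45]
    - [110,4,-2,0,0,0,1]
    - [110,4,-2,0,0,0,1]
    - [110,4,-2,0,0,0,1]

```text
clock: 57.45
position: [0.6318, -0.0612, 0.0545]
eef_rot: [0.043, 1.568, -0.044]
ft_force: [0.9, 0.5, 5.2]
gripper_width: 0.582
```

Run:
```python
from seg import *
im=env.get_image("wrist");cv2.imwrite("pics/w39.png",im);st()
```

```text
t 57.5 pos [ 0.6319 -0.0612  0.0545] F [-0.9  0.3  5.4] w 0.581
```

View pics/w39.png

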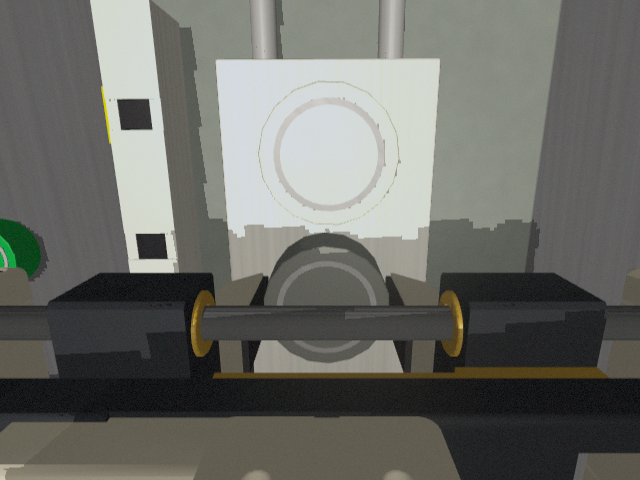

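Request:
jog_arm:
  motion:
    - [0,-2.5,0,0,0,0,1]
    - [0,-5,0,0,0,0,1]
    - [0,-7.5,0,0,0,0,1]
    - [0,-7.5,0,0,0,0,1]
    - [0,-7.5,0,0,0,0,1]
    - [0,-7.5,0,0,0,0,-0.45]
    - [0,-7.5,0,0,0,0,-0.45]
    - [0,-7.5,0,0,0,0,-0.45]
    - [-20,-7.5,0,0,0,0,-0.45]
    - [-50,-7.5,0,0,0,0,-0.45]

```text
clock: 58.75
position: [0.6296, -0.0686, 0.1038]
eef_rot: [0.044, 1.572, -0.043]
ft_force: [-0.3, -1.3, 0.6]
gripper_width: 0.724
```

Request:
jog_arm:
  motion:
    - [-50,0,0,0,0,0,-0.45]
    - [-110,0,0,0,0,0,-0.45]
    - [-150,-60,-60,0,0,0,-0.45]
    - [-150,-100,-110,0,0,0,-0.45]
    - [-150,-120,-170,0,0,0,-0.45]
    - [-150,-120,-230,0,0,0,-0.45]
    - [-150,-120,-230,0,0,0,-0.45]
    - [-150,-120,-230,0,0,0,-0.45]

```text
clock: 59.75
position: [0.3927, -0.1764, 0.2545]
eef_rot: [0.043, 1.569, -0.047]
ft_force: [1.5, 0.7, 0.3]
gripper_width: 0.727
```

Run:
```python
from seg import *
for i in range(4): t=env.get_image("top")
st();cv2.imwrite("pics/t40.png",t)
cv2.imwrite("pics/t40z.png",cv2.resize(t[140:300,290:500],None,fx=3.7,fy=3.7,interpolation=cv2.INTER_CUBIC))
s=env.get_image("scene")
K=4;z=cv2.resize(s[195:330,190:360],None,fx=K,fy=K,interpolation=cv2.INTER_CUBIC)
ey=np.array([.0547,.9985])
for p in([.6304,-.0877],[.6342,-.0178],[.638,.0521],[.6418,.122]):
    p=np.array(p)-.12*ey
    pts=np.array([proj("scene",[p[0]+.027*np.cos(a),p[1]+.027*np.sin(a),.069]) for a in np.linspace(0,6.28,40)])
    cv2.polylines(z,[np.int32((pts-[190,195])*K)],True,(255,0,255),1)
cv2.imwrite("pics/s40z.png",z)
```

```text
t 59.95 pos [ 0.3956 -0.1754  0.2538] F [ 0.5 -0.2  0.6] w 0.723
```

View pics/t40z.png

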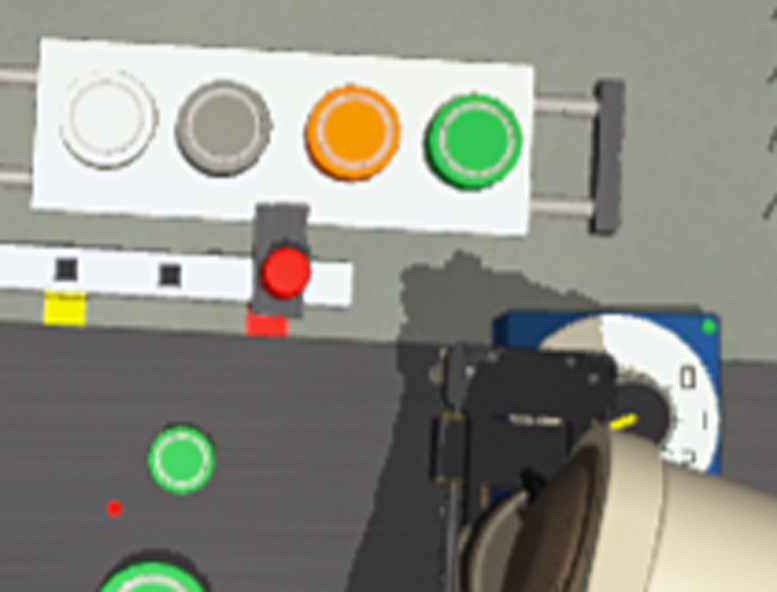

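View pics/s40z.png

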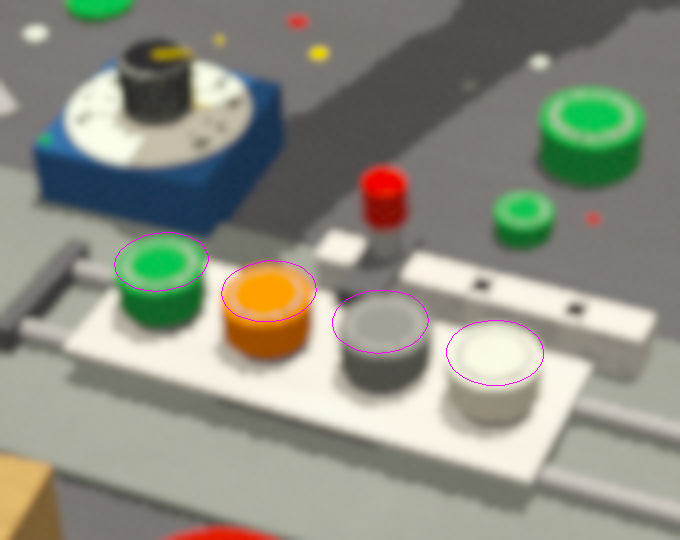

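View pics/t40.png

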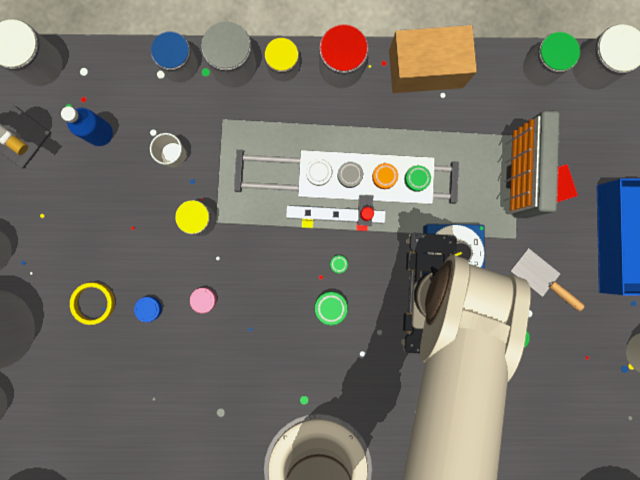

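Run:
```python
from h import *
print(env.finish_job());st()
```

```text
the job is handed in; nothing more can be done
None
the job is handed in; nothing more can be done
```

The job is handed in at about 60 s of the 210 s allowed; no verdict was reported.

**What I did:**
1. I pulled the plunger, drew the tray about 120 mm to the yellow hole and dropped the pin.
2. I seated green, orange, grey and white on posts 1 to 4.
3. I pulled the plunger again, slid the tray back to the red hole and dropped the pin.
4. I turned the timer sleeve from 0 to 6 in two 90° grips.

**Last checks:**
- **Pin:** It looks fully home. The knob returned to the height it was gripped at, and it sits above the red-marked hole.
- **Caps:** All four look level and seated in the scene picture.
- **Timer:** The pointer stands at 6.
- **Tin and cup:** Both are still standing.
- **Robot:** The arm is clear of everything.

**What disagreed:** after the timer was set, the top camera put the grey cap about 8.6 mm off its post axis, while the wrist view suggested 6 to 7 mm. That was still inside the 10 mm limit, but I gripped it in place and moved it back. Afterwards, by the spacing in the top view, it was about 3 to 4 mm off, and the orange cap about 2 mm.

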